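# Load the transport incubator and bolt its tray in

## Robot

A 6-joint arm with a two-finger parallel gripper is mounted at the origin on the work surface. World frame = base frame: x ahead of the robot, y to its left, z up, the work surface at z = 0. Lengths are in mm, angles in degrees, forces in N, time in s.
With the tool pointing down it reaches from about 250 to 725 mm from the base axis. Payload 4 kg.
Tool frame: the origin (TCP) lies at the very end of the fingers, on their centre line; the grasp point (between the pads) lies 19 mm behind it; z points along the fingers, y is the line along which they close (so a half turn about z gives the same grasp; the last joint's range is limited). The gripper opens to 85 mm and grips with 20 to 120 N. Pads are 22 mm wide; open, the fingers measure 114 mm over their backs; the gripper's body (76 mm by 85 mm) begins 54 mm behind the grasp point. The pads swing forward as they close: fully open they stand 13 mm farther back than shut.
Start: joints at [64.171, 13.785, 0.286, 76.501, 0, 90], TCP at [217.841, 450.05, 231.306] pointing down, gripper open.
Joint ranges: [-155.79, 155.79], [-60.16, 107.12], [-62.33, 73.08], [-114, 123.19], [-81.49, 82.49], [-180, 180]. Speed limits (degrees/s): [159.86, 159.86, 180, 180, 180, 180].

## Interface

Orientations are given as [roll, pitch, yaw] about the fixed x, y, z axes, in that order (R = Rz(yaw) Ry(pitch) Rx(roll)).
In Python, from station import bot gives the robot as it stands.
- The arm moves only by the tool arm_command, never from a script. Its argument "plan" is a list of rows, each a list of 3 entries, a list of its own where there are three numbers: the turn, a rotation vector about the world's x, y, z in rad, then the shift along the world's x, y, z in cm, then the finger opening in cm, from 0 to 8.54. A call has 1 to 12 rows; each row is the pose to reach, as a shift and turn from the pose commanded when the call began; what a row does not reach only later rows make up. A row lasts 1/12 s, in which the tool goes at most 41.7 mm and 7.16 degrees, less where a joint would pass 70% of its speed; a pose out of reach is approached as far as the arm can. A call with a gripper value outside its range is refused whole. The fingers move at their own pace and stop on an object; "force" is the grip in N (left out, the last holds). Time passes only in rows, so rows that repeat a pose let the fingers close. It gives the time, the measured TCP pose, the force, the opening and the grip force at its end, in the units of the state.
- bot.get_obs(): the state, without advancing time (a new reading comes with each control period).
- bot.grab_frame(name): name is "scene" or "top"; returns the picture (420x560x3 uint8, red, green, blue); there is no depth.
- bot.camera_info(name): a dict with "fx", "fy", "cx", "cy" (pixels), "origin" and "rotation" of the camera in the world. Camera axes: x right, y down, z forward; pixel columns grow to the right and rows downward; lengths in mm; the calibration is good to about 2 mm. A picture is of the moment at which its call begins. camera_info takes no time and is no camera call.
- bot.job_done(): hands the job in; it is judged then, once.
Trained networks look in the newest picture that a camera, given by its name, has taken for a name from the list of things; names that differ only in an ending like _2 or _b are one class to them, and where a whole thing is asked for, a point or a joint stands for the part that bears it (a point fixed in the world has none). Each returns a list of dicts, best first, with "conf" (0 to 1); they miss things now and then, are a little off and sometimes report something else, mostly with a low value. They report only what shows in the picture. A call takes as long as a camera call.
- bot.find_in(camera, label): "at" ([x, y, z] in mm, in the coordinates of the camera as it stood for that picture, good to about 4 mm: the middle of the surface that is visible of it).
- bot.silhouettes(camera, label): "pixels" (420x560 bool, what is visible of it).
- bot.spot_point(camera, label): "at" ([x, y, z] in mm, in the coordinates of the camera as it stood for that picture, good to about 4 mm: a listed point, or the origin of a listed thing).
The state is a dict: "time": time; "joint_pos": joint angles; "joint_velocities": joint speeds; "tau": joint torques, N m; "tcp_pos": TCP position; "eef_rot": TCP orientation; "ft_force": force on the tool from outside, world axes, zero at the start; "torque": the same for the moment, N m; "grip_width": opening from 0.0 (shut) to 1.0 (fully open); "grip_force": force on a finger pad.
Only numpy, scipy, OpenCV 4.12 (cv2) and the standard library are available. Lean on these libraries where they do the work, as an engineer would, in place of code of your own. Each camera call takes 0.05 s, during which the arm holds its last target. There are 200 camera calls.

## Task

Get the transport incubator ready for the courier: draw its slide bolt right back with the handle dropped in the open notch, pull the tray out onto the loading shelf, set the black-faced temperature check disc from the tray down flat on a free spot of the warming plate, then lay the colour-labelled dishes (two to four are there) flat in the pockets of their own colour in the order red, yellow, green, blue. Then slide the tray fully home under the chamber roof and shoot the bolt fully across in front of it, its handle dropped in the closed notch. Leave the white-labelled spare dish and everything else on the bench where it is.

Things in the scene. Friction and masses are not known exactly. Their poses are not given: they have to be found in the camera images.
- mouth (a point): transport incubator, a white case fixed on the bench: middle of its chamber mouth, on the sliding floor 30 mm above the bench. +y points INTO the chamber (188 mm to its back wall), -y out along the loading shelf, x across, z up. Opening 108 wide, 36 high. The tray slides along y between two rails 10 high (2 mm play each side); two stops at the shelf's outer end, y = -212, halt its front plate.
- chamber_roof (a point): middle of the flat top of the chamber roof, 96 mm above the bench, 260 wide (x), 188 long (y, from the mouth inwards); beyond it a control box 150 mm high. The case below is 260 wide everywhere.
- bolt (a joint): slide of the steel barrel bolt, m: 0 = fully shot (its tip lies 14 mm across in front of the tray's front plate and bars the tray), 0.030 = fully drawn towards +x of the mouth (tray free). Drag about 2 N, it stays where it is put.
- bolt_rod (a point): point on the axis of the bolt's 10 mm rod where the handle joins it: the rod lies along x of the mouth frame at y = -14, z = 17 mm there, on the +x side; this point is at x = 74 shot, 104 drawn. Axes as the mouth's. A tray fully home stands 3 mm behind the rod.
- bolt_handle (a joint): turn of the bolt's handle about the rod, rad: 0 = lying level in a notch, pointing to -y of the mouth; grows as it is lifted, to 1.2 at most; let go it falls by its own weight. A tooth between the notches for shot (bolt 0) and drawn (bolt 0.030) bars the slide unless the handle is lifted above about 0.4 (0.8 is ample); each notch has 2 mm play.
- bolt_knob (a point): centre of the red knob at the end of the handle: a cylinder 16 mm in diameter and 16 long, its axis along the rod, 46 mm from the rod's axis, on an 8 mm bar. Level it is 47 mm above the bench. Its axes are the mouth's, turned about x with the handle. The notched strip under the bar (16 to 28 mm from the rod's axis) is 49 mm above the bench.
- tray_pull (a point): pull of the loose aluminium dish tray (about 0.45 kg): an upright black tab 22 mm wide (x), 10 thick (y), 48 tall; this point is in its middle, 36 above the sliding floor, 16 below the tab's top. Axes as the mouth's while the tray is in its rails. In the mouth frame it is at y = -52 mm with the tray fully home, -258 fully out at the shelf's stops.
- pocket_red (a point): centre of the floor of tray pocket 1, the innermost, with red marks and 1 white dot beside it. The tray is a block 84 mm wide, 190 long, 14 high with four round pockets 41 wide and 6 deep, 46 apart in a row, and a front plate 80 wide, 30 high, its outer face 46 inwards (+y) of the pull. A seated dish has its centre 8 mm above this point.
- pocket_yellow (a point): centre of the floor of tray pocket 2, with yellow marks and 2 white dots beside it (next outwards; pockets are 46 mm apart along the tray). Its rim is 6 mm above. A seated dish has its centre 8 mm above this point.
- pocket_green (a point): centre of the floor of tray pocket 3, with green marks and 3 white dots beside it (next outwards; pockets are 46 mm apart along the tray). Its rim is 6 mm above. A seated dish has its centre 8 mm above this point.
- pocket_blue (a point): centre of the floor of tray pocket 4, with blue marks and 4 white dots beside it (nearest the pull; pockets are 46 mm apart along the tray). Its rim is 6 mm above. A seated dish has its centre 8 mm above this point.
- red_center (a point): centre of the closed culture dish with the red lid label: a 38 mm diameter, 16 mm high disc, 25 g; z is its axis. At first on the warming plate, whose top is 5 mm above the bench. May be absent.
- yellow_center (a point): centre of the closed culture dish with the yellow lid label: a 38 mm diameter, 16 mm high disc, 25 g; z is its axis. At first on the warming plate, whose top is 5 mm above the bench. May be absent.
- green_center (a point): centre of the closed culture dish with the green lid label: a 38 mm diameter, 16 mm high disc, 25 g; z is its axis. At first on the warming plate, whose top is 5 mm above the bench. May be absent.
- blue_center (a point): centre of the closed culture dish with the blue lid label: a 38 mm diameter, 16 mm high disc, 25 g; z is its axis. At first on the warming plate, whose top is 5 mm above the bench. May be absent.
- check_center (a point): centre of the temperature check disc, bare steel with a black face, same size as a dish (38 mm diameter, 16 high), 60 g; z is its axis. At first it sits in the red pocket.
- plate_top (a point): middle of the warming plate's top, 5 mm above the bench: a fixed thin dark slab 220 mm (x) by 280 mm (y), z up. A dish lying on it has its centre 8 mm above the top.
- spare_center (a point): centre of a spare dish of the same size with a white label, on the warming plate; not to be moved.
- media_bottle: bottle of pink medium, 60 mm wide, 110 high; origin under its centre; not to be moved.
- tip_box: blue box of pipette tips, 85 x 122 x 60 mm; origin under its centre; not to be moved.
- marker: black marker pen, 135 mm long; origin under its centre; not to be moved.
- timer: white timer, 50 x 65 x 18 mm; origin under its centre; not to be moved.
- oil_jar: amber jar, 54 mm wide, 75 high; origin under its centre; not to be moved.
- tube_rack: white rack with capped tubes, 60 x 160 x 104 mm; origin under its centre; not to be moved.

How it is judged (in metres and radians):
On the way, in this order (a step that is already met when the one before it is completed fails the run):
1. the bolt is drawn fully back, its handle down in the open notch (value of joint bolt above 0.026 m and value of joint bolt_handle below 0.15 rad), for 0.2 s.
2. the tray is pulled out onto the loading shelf (y of tray_pull in the frame of mouth below -0.235 m), for 0.2 s.
3. the check disc lies flat on the warming plate, let go (x of check_center in the frame of plate_top between -0.1 and 0.1 m and y of check_center in the frame of plate_top between -0.13 and 0.13 m and z of check_center in the frame of plate_top below 0.0105 m and angle between check_center's own z axis and vertical below 0.08 rad and contact force between the fingers and dish_check below 0.05 N), for 0.2 s.
4. then the red dish (if there is one) lies flat in the red pocket, let go (horizontal distance between red_center and pocket_red below 0.004 m and z of red_center in the frame of pocket_red below 0.0105 m and angle between red_center's own z axis and vertical below 0.08 rad and contact force between the fingers and dish_red below 0.05 N), for 0.2 s.
5. then the yellow dish (if there is one) lies flat in the yellow pocket, let go (horizontal distance between yellow_center and pocket_yellow below 0.004 m and z of yellow_center in the frame of pocket_yellow below 0.0105 m and angle between yellow_center's own z axis and vertical below 0.08 rad and contact force between the fingers and dish_yellow below 0.05 N), for 0.2 s.
6. then the green dish (if there is one) lies flat in the green pocket, let go (horizontal distance between green_center and pocket_green below 0.004 m and z of green_center in the frame of pocket_green below 0.0105 m and angle between green_center's own z axis and vertical below 0.08 rad and contact force between the fingers and dish_green below 0.05 N), for 0.2 s.
7. then the blue dish (if there is one) lies flat in the blue pocket, let go (horizontal distance between blue_center and pocket_blue below 0.004 m and z of blue_center in the frame of pocket_blue below 0.0105 m and angle between blue_center's own z axis and vertical below 0.08 rad and contact force between the fingers and dish_blue below 0.05 N), for 0.2 s.
8. then the loaded tray is fully home in the chamber (y of tray_pull in the frame of mouth above -0.058 m and z of tray_pull in the frame of mouth below 0.042 m), for 0.2 s.
At the end, for the whole second after the job is handed in: Check disc flat on the warming plate, centre 10 mm or more inside its edges; each coloured dish present flat (0.08 rad) on the floor of its pocket, within 4 mm of the centre; tray home within 6 mm and at rest; bolt shot within 4 mm, handle down in its notch (below 0.15 rad) (all of step 8 and horizontal distance between red_center and pocket_red below 0.004 m and z of red_center in the frame of pocket_red below 0.0105 m and angle between each of red_center, yellow_center, green_center, blue_center, check_center's own z axis and vertical below 0.08 rad and horizontal distance between yellow_center and pocket_yellow below 0.004 m and z of yellow_center in the frame of pocket_yellow below 0.0105 m and horizontal distance between green_center and pocket_green below 0.004 m and z of green_center in the frame of pocket_green below 0.0105 m and horizontal distance between blue_center and pocket_blue below 0.004 m and z of blue_center in the frame of pocket_blue below 0.0105 m and x of check_center in the frame of plate_top between -0.1 and 0.1 m and y of check_center in the frame of plate_top between -0.13 and 0.13 m and z of check_center in the frame of plate_top below 0.0105 m and value of joint bolt below 0.004 m and value of joint bolt_handle below 0.15 rad and linear speed of tray below 0.01 m/s); the robot touches nothing.
It fails at once if a bystander (spare dish, bottle, tip box, marker, timer, jar, tube rack) is shifted by more than 30 mm (distance of any of spare_center, media_bottle, tip_box, marker, timer, oil_jar, tube_rack from where it was at the start of the episode above 0.03 m).
Of dish_red, dish_yellow, dish_green, dish_blue only 2 to 4 are there at a start; the rules pass over those that are not, and their reading is None.
At some moment in a run one of dish_red, dish_yellow, dish_green, dish_blue may be knocked a few centimetres aside while the robot is not near it.
Once in a run the grip may slacken for a moment while it holds something.
It also fails if it takes over 208 s, if anything falls off the work surface, if the arm or the gripper's body presses on something with over 40 N, if the wrist force passes 120 N, or if a joint passes its speed limit or range.

## Working session

There is one attempt and no reset: what is moved stays moved. The work goes in short steps, Python scripts to look and compute and a tool call to move; the robot and the scene stay as the last step left them, time stands still between calls to the robot, and variables do not carry over. Pictures are saved under pics/ and viewed, at most 14 in all, crops included, and the job is handed in when it is done.

Besides the shell and the picture viewer there is one more tool, called as name(argument=value, ...), one argument or row to a line, values as JSON. arm_command: Moves the arm, as the interface text tells. Its arguments: {"type":"object","properties":{"plan":{"type":"array","items":{"type":"array"}},"force":{"type":"number"}},"required":["plan"]}

```bash
mkdir -p pics; cat > h.py <<'E'
from station import bot
import numpy as np, cv2
def save(c,n):
    im=bot.grab_frame(c); cv2.imwrite(f'pics/{n}.png',im[:,:,::-1]); return im
def w(c,p):
    i=bot.camera_info(c); return np.array(i['rotation'])@np.array(p)+np.array(i['origin'])
def pt(c,l,k='spot_point'):
    r=getattr(bot,k)(c,l)
    return [(round(d['conf'],2),np.round(w(c,d['at'])).tolist()) for d in r[:3]]
def ray(c,u,v,z):
    i=bot.camera_info(c); R=np.array(i['rotation']);o=np.array(i['origin'])
    d=R@np.array([(u-i['cx'])/i['fx'],(v-i['cy'])/i['fy'],1]); return o+d*(z-o[2])/d[2]
def proj(c,p):
    i=bot.camera_info(c); q=np.array(i['rotation']).T@(np.array(p)-np.array(i['origin'])); return i['fx']*q[0]/q[2]+i['cx'],i['fy']*q[1]/q[2]+i['cy']
E
python3 - <<'E'
from h import *
print(bot.get_obs())
for c in('scene','top'):
    save(c,c+'0'); i=bot.camera_info(c); print(c,np.round(i['origin']),i['fx'],np.round(i['rotation'],2).tolist())
    for l in ['mouth','chamber_roof','bolt_rod','bolt_knob','tray_pull','pocket_red','pocket_blue','red_center','yellow_center','green_center','blue_center','check_center','plate_top','spare_center','media_bottle','tip_box','marker','timer','oil_jar','tube_rack']:
        print(c,l,pt(c,l))
E
```

```text
{'time': 0.0, 'joint_pos': array([ 6.41695233e+01,  1.38329952e+01,  2.11921324e-01,  7.65006736e+01,
       -7.00196060e-04,  9.00003982e+01]), 'joint_velocities': array([ 0.04479287, -0.02161127, -0.01431114,  0.05778467,  0.0063744 ,
       -0.02453666]), 'tau': array([ 1.68877799e-03, -3.72314823e+01,  2.52410674e+01,  1.69034873e-02,
       -2.08711469e-05, -6.13941580e-06]), 'tcp_pos': array([217.57922758, 449.46543549, 230.3940678 ]), 'eef_rot': array([-1.79878252e+02,  7.01040609e-04,  1.54169127e+02]), 'ft_force': array([ 0.29167926, -0.06858083, -0.9958034 ]), 'torque': array([ 0.01298684, -0.02751049,  0.03100648]), 'grip_force': 0.0, 'grip_width': 1.0034402242152116}
scene [1056. -764. 1187.] 476.9434441642294 [-142.65, -1.01, 34.66]
scene mouth [(0.61, [44268.0, 42448.0, 44399.0])]
scene chamber_roof [(0.83, [38296.0, 36476.0, 38427.0])]
scene bolt_rod [(0.73, [42336.0, 40516.0, 42467.0]), (0.47, [33434.0, 31614.0, 33565.0]), (0.31, [69115.0, 67295.0, 69246.0])]
scene bolt_knob [(0.59, [35696.0, 33876.0, 35827.0])]
scene tray_pull [(0.69, [44887.0, 43067.0, 45018.0])]
sc
[... 1377 characters left out ...]
)]
top yellow_center [(0.63, [-144803.0, -145277.0, -143910.0])]
top green_center [(0.76, [-145301.0, -145775.0, -144408.0]), (0.33, [-70867.0, -71341.0, -69974.0])]
top blue_center []
top check_center []
top plate_top [(0.97, [-145695.0, -146169.0, -144802.0])]
top spare_center [(0.65, [-133541.0, -134015.0, -132648.0]), (0.16, [-145021.0, -145495.0, -144128.0])]
top media_bottle [(0.91, [-188219.0, -188693.0, -187326.0])]
top tip_box [(0.87, [-96001.0, -96475.0, -95108.0])]
top marker [(0.65, [-61964.0, -62438.0, -61071.0])]
top timer [(0.78, [-119270.0, -119744.0, -118377.0])]
top oil_jar [(0.61, [-168578.0, -169052.0, -167685.0])]
top tube_rack [(0.58, [-142601.0, -143075.0, -141708.0])]
```

View pics/top0.png

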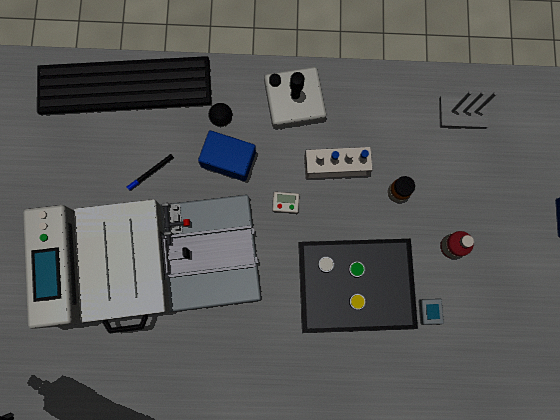

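View pics/scene0.png

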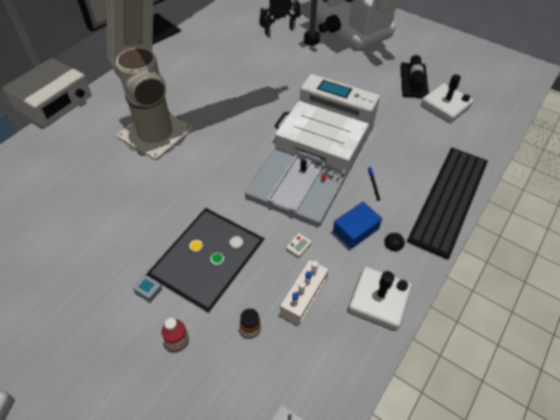

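The top view shows the chamber on the left with its mouth facing right, near pixel (165,260). The tray pull is at (186,254) and the red knob at (186,223). On the plate are white (326,264), green (357,269) and yellow (357,301), with no red or blue dish. The scene view agrees. The camera rotation is given as roll, pitch, yaw, so my conversion needs fixing.

```bash
sed -i "s/np.array(i\['rotation'\])/RR(i)/g" h.py; cat >> h.py <<'E'
from scipy.spatial.transform import Rotation as Ro
def RR(i): return Ro.from_euler('xyz',i['rotation'],degrees=True).as_matrix()
E
python3 - <<'E'
from h import *
for c in('scene','top'):
    save(c,c+'1')
    for l in ['mouth','chamber_roof','bolt_rod','bolt_knob','tray_pull','pocket_red','pocket_yellow','pocket_blue','yellow_center','green_center','red_center','plate_top','spare_center','media_bottle','tip_box','oil_jar','tube_rack','timer']:
        print(c,l,pt(c,l))
for u,v,z in [(326,264,21),(357,269,21),(357.5,301,21),(186,252,78+0),(186,223,47),(300,242,5),(410,240,5),(415,328,5),(304,331,5),(250,196,30),(260,299,30),(78,207,96),(156,201,96),(163,314,96),(83,321,96)]: print(u,v,np.round(ray('top',u,v,z)))
im=cv2.imread('pics/top1.png'); cv2.imwrite('pics/crop.png',cv2.resize(im[180:320,150:270],None,fx=5,fy=4.28*5/4.28,interpolation=cv2.INTER_CUBIC)[:600])
E
```

```text
scene mouth [(0.87, [524.0, 178.0, 31.0])]
scene chamber_roof [(0.85, [512.0, 275.0, 97.0])]
scene bolt_rod [(0.52, [608.0, 181.0, 49.0])]
scene bolt_knob [(0.6, [613.0, 135.0, 50.0])]
scene tray_pull [(0.73, [538.0, 128.0, 67.0]), (0.72, [709.0, -390.0, -3.0])]
scene pocket_red []
scene pocket_yellow []
scene pocket_blue [(0.53, [524.0, 200.0, 44.0]), (0.43, [781.0, -229.0, 1.0])]
scene yellow_center [(0.62, [437.0, -281.0, 13.0])]
scene green_center [(0.7, [525.0, 181.0, 32.0]), (0.68, [515.0, -280.0, 12.0])]
scene red_center []
scene plate_top [(0.96, [477.0, -284.0, 6.0])]
scene spare_center [(0.43, [526.0, -206.0, 19.0])]
scene media_bottle [(0.83, [575.0, -520.0, 4.0])]
scene tip_box [(0.95, [785.0, 47.0, -1.0]), (0.25, [538.0, 129.0, 67.0]), (0.25, [678.0, -101.0, 1.0])]
scene oil_jar [(0.64, [711.0, -388.0, 1.0])]
scene tube_rack [(0.91, [779.0, -234.0, -0.0])]
scene timer [(0.54, [678.0, -99.0, -0.0])]
top mouth [(0.98, [530.0, 179.0, 30.0])]
top chamber_roof [(0.61, [515.0, 279.0, 95.0])]
top bolt_rod [(0.77, [610.0, 180.0, 47.0])]
top bolt_knob [(0.47, [610.0, 133.0, 49.0]
[... 410 characters left out ...]
524.0, -210.0, 12.0])]
top media_bottle [(0.75, [582.0, -518.0, 0.0]), (0.49, [521.0, 206.0, 34.0])]
top tip_box [(0.77, [787.0, 44.0, -2.0]), (0.29, [525.0, -213.0, 16.0])]
top oil_jar [(0.77, [714.0, -388.0, -1.0])]
top tube_rack [(0.98, [776.0, -228.0, 4.0])]
top timer [(0.85, [674.0, -103.0, -0.0])]
326 264 [ 524. -206.   21.]
357 269 [ 514. -281.   21.]
357.5 301 [ 438. -283.   21.]
186 252 [536. 124.  78.]
186 223 [609. 134.  47.]
300 242 [ 577. -143.    5.]
410 240 [ 591. -416.    5.]
415 328 [ 378. -425.    5.]
304 331 [ 363. -157.    5.]
250 196 [684. -16.  30.]
260 299 [435. -49.  30.]
78 207 [630. 375.  96.]
156 201 [650. 198.  96.]
163 314 [395. 164.  96.]
83 321 [375. 339.  96.]
```

View pics/crop.png

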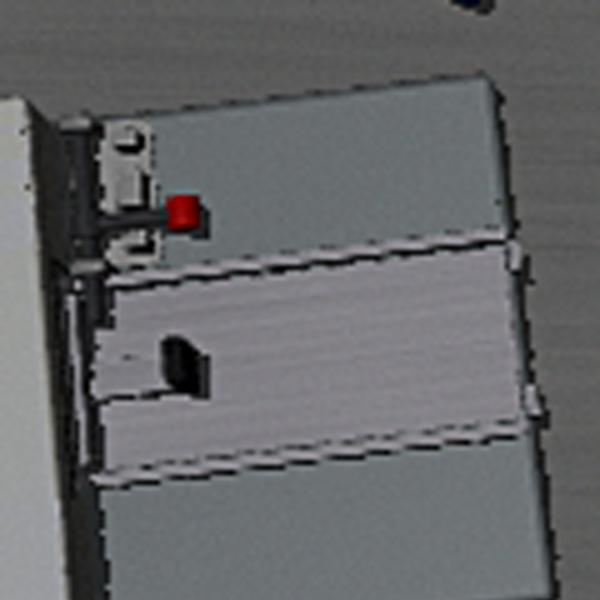

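The crop shows the knob at about (184,212), which is full-image (187,222), and the pull tab at about (180,362), or (186,252). The rails tilt by about 7°. I'll refine the frame from the colour blobs next.

```bash
python3 - <<'E'
from h import *
for c in('top','scene'):
    im=save(c,'t').astype(int)
    u,v=proj(c,[610,134,47]); 
    m=(im[...,0]>120)&(im[...,1]<70)&(im[...,2]<70)
    ys,xs=np.nonzero(m); k=np.hypot(xs-u,ys-v)<15; print(c,'knob',k.sum(),np.round(ray(c,xs[k].mean(),ys[k].mean(),50 if c=='top' else 47),1))
    s=bot.silhouettes(c,'tray_pull'); print([ (round(d['conf'],2),int(d['pixels'].sum())) for d in s])
    u,v=proj(c,[538,127,75]); m=(im.max(2)<45); ys,xs=np.nonzero(m); k=(np.hypot(xs-u,ys-v)<8); print('pull',k.sum(),np.round(ray(c,xs[k].mean(),ys[k].mean(),75),1))
# shelf edges via points
for a,b in [((123,287),(505,240)),((100,482),(525,432)),((150,110),(485,78))]:
    f=lambda p:ray('top',150+p[0]/5,180+p[1]/5,36)
    d=f(b)-f(a); print('yaw',np.degrees(np.arctan2(d[0],-d[1])), np.round(f(a)),np.round(f(b)))
E
```

```text
top knob 20 [611.7 134.1  50. ]
[(0.77, 358)]
pull 80 [533.9 124.   75. ]
scene knob 15 [609.2 136.3  47. ]
[(0.57, 11170), (0.26, 1610)]
pull 46 [543.7 115.2  75. ]
yaw 8.982354201016847 [575. 160.  36.] [604. -22.  36.]
yaw 8.468117685845744 [482. 165.  36.] [511. -35.  36.]
yaw 7.567499451484783 [662. 153.  36.] [683.  -9.  36.]
```

arm_command(
  plan=[
    [[0,0,-0.12],[4,-4,0],8.5],
    [[0,0,-0.24],[8,-8,0],8.5],
    [[0,0,-0.36],[12,-11,0],8.5],
    [[0,0,-0.48],[16,-14,0],6],
    [[0,0,-0.6],[20,-17,0],5],
    [[0,0,-0.72],[24,-20,0],4],
    [[0,0,-0.84],[28,-23,0],4],
    [[0,0,-0.96],[32,-26,-1],4],
    [[0,0,-0.98],[36,-29,-3],4],
    [[0,0,-0.98],[39.2,-31.6,-6],4],
    [[0,0,-0.98],[39.2,-31.6,-8],4],
    [[0,0,-0.98],[39.2,-31.6,-8],4],
  ],
)

```text
time: 5.2
tcp_pos: [596.6, 144.3, 162.5]
eef_rot: [179.9, -0.0, 98.0]
ft_force: [0.7, 0.0, 0.8]
grip_width: 0.471
grip_force: 0.0
```

arm_command(
  plan=[
    [[0,0,0],[0,0,0],4],
    [[0,0,0],[0,0,0],4],
    [[0,0,0],[0,0,-2],4],
    [[0,0,0],[0,0,-4],4],
    [[0,0,0],[0,0,-5],4],
    [[0,0,0],[0,0,-5],4],
  ],
)

```text
time: 5.7
tcp_pos: [592.2, 146.5, 111.0]
eef_rot: [-179.8, 0.0, 98.1]
ft_force: [-0.5, -0.6, 0.2]
grip_width: 0.47
grip_force: 0.0
```

```bash
python3 - <<'E'
from h import *
a=save('top','a'); b=save('scene','b')
o=bot.get_obs(); print(o['tcp_pos'],o['grip_width'])
ims=[]
for c,i in(('top',a),('scene',b)):
    u,v=map(int,proj(c,[605,134,70])); k=i[v-35:v+35,u-35:u+35]; ims.append(cv2.resize(k,(400,400),interpolation=cv2.INTER_CUBIC))
cv2.imwrite('pics/n1.png',np.hstack(ims)[:,:,::-1])
E
```

```text
[594.30027704 146.66062055 113.64552436] 0.46587772689866946
```

View pics/n1.png

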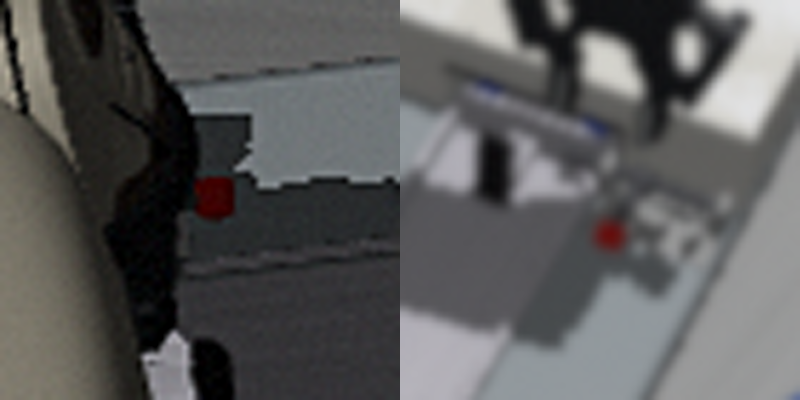

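Both views show the fingers still short of the knob (red at left crop (213,197), right crop (610,235)). Its position matches my estimate. The tool needs to go about +17 mm in x and −12 mm in y, then down.

arm_command(
  plan=[
    [[0,0,0],[0.8,-0.6,0],4],
    [[0,0,0],[1.7,-1.25,0],4],
    [[0,0,0],[1.7,-1.25,-2],4],
    [[0,0,0],[1.7,-1.25,-4],4],
    [[0,0,0],[1.7,-1.25,-5],4],
    [[0,0,0],[1.7,-1.25,-5],4],
  ],
)

```text
time: 6.3
tcp_pos: [610.6, 132.3, 60.4]
eef_rot: [-179.8, 0.0, 98.0]
ft_force: [-0.8, -0.9, 0.1]
grip_width: 0.469
grip_force: 0.0
```

```bash
python3 - <<'E'
from h import *
b=save('scene','b')
o=bot.get_obs(); print(o['tcp_pos'],o['eef_rot'],o['grip_width'],o['ft_force'])
u,v=map(int,proj('scene',[605,134,60])); k=b[v-30:v+30,u-40:u+40]
cv2.imwrite('pics/n2.png',cv2.resize(k,(800,600),interpolation=cv2.INTER_CUBIC)[:,:,::-1])
E
```

```text
[611.30993173 132.6483455   61.88187417] [-1.79878736e+02  1.59265904e-02  9.79855432e+01] 0.4678102258059972 [-1.12333563  0.63753901  0.24946199]
```

View pics/n2.png

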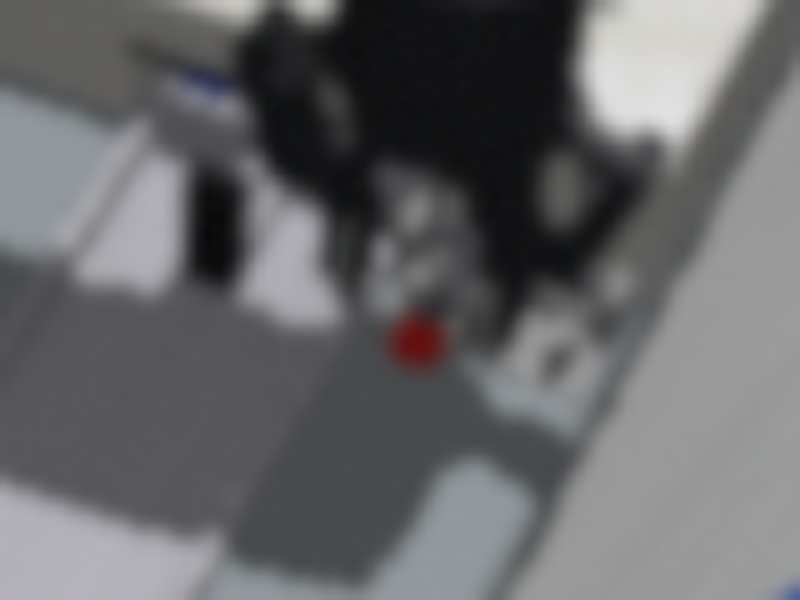

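The knob (418,343) sits midway between the fingertips (350 and 490). Next I go down and close.

arm_command(
  plan=[
    [[0,0,0],[0,0,-1.2],4],
    [[0,0,0],[0,0,-2.4],4],
    [[0,0,0],[0,0,-2.5],3],
    [[0,0,0],[0,0,-2.5],2],
    [[0,0,0],[0,0,-2.5],1],
    [[0,0,0],[0,0,-2.5],1],
    [[0,0,0],[0,0,-2.5],1],
    [[0,0,0],[0,0,-2.5],1],
    [[0,0,0],[0,0,-2.5],1],
  ],
  force=20,
)

```text
time: 7.1
tcp_pos: [612.1, 133.3, 38.5]
eef_rot: [179.9, 0.0, 98.0]
ft_force: [-1.3, -0.7, 1.9]
grip_width: 0.181
grip_force: 23.1
```

arm_command(
  plan=[
    [[0,0,0],[0,0.02,0.46],1],
    [[0,0,0],[-0.01,0.09,0.91],1],
    [[0,0,0],[-0.03,0.2,1.36],1],
    [[0,0,0],[-0.05,0.36,1.79],1],
    [[0,0,0],[-0.08,0.56,2.2],1],
    [[0,0,0],[-0.11,0.8,2.6],1],
    [[0,0,0],[-0.15,1.07,2.96],1],
    [[0,0,0],[-0.19,1.38,3.3],1],
    [[0,0,0],[-0.19,1.38,3.3],1],
    [[0,0,0],[-0.19,1.38,3.3],1],
  ],
)

```text
time: 7.93
tcp_pos: [609.6, 147.3, 71.2]
eef_rot: [180.0, 0.0, 98.0]
ft_force: [0.5, -0.5, 0.5]
grip_width: 0.178
grip_force: 21.1
```

arm_command(
  plan=[
    [[0,0,0],[0.5,0.07,0],1],
    [[0,0,0],[1,0.14,0],1],
    [[0,0,0],[1.5,0.21,0],1],
    [[0,0,0],[2,0.28,0],1],
    [[0,0,0],[2.5,0.35,0],1],
    [[0,0,0],[3.02,0.42,0],1],
    [[0,0,0],[3.02,0.42,0],1],
    [[0,0,0],[3.02,0.42,0],1],
  ],
)

```text
time: 8.6
tcp_pos: [638.6, 150.8, 70.1]
eef_rot: [-179.8, 0.0, 98.0]
ft_force: [-5.9, -1.2, 3.1]
grip_width: 0.176
grip_force: 21.5
```

```bash
python3 - <<'E'
from h import *
b=save('scene','b')
o=bot.get_obs(); print(o['tcp_pos'],o['eef_rot'],o['grip_width'],o['ft_force'],o['grip_force'])
u,v=map(int,proj('scene',[620,134,60])); k=b[v-30:v+30,u-40:u+40]
cv2.imwrite('pics/n3.png',cv2.resize(k,(800,600),interpolation=cv2.INTER_CUBIC)[:,:,::-1])
E
```

```text
[638.52512155 150.83877112  70.10643543] [-1.79770682e+02  2.22425733e-02  9.80077731e+01] 0.18031146580775329 [-6.49397116 -1.87515906  2.6221836 ] 21.47382616996765
```

View pics/n3.png

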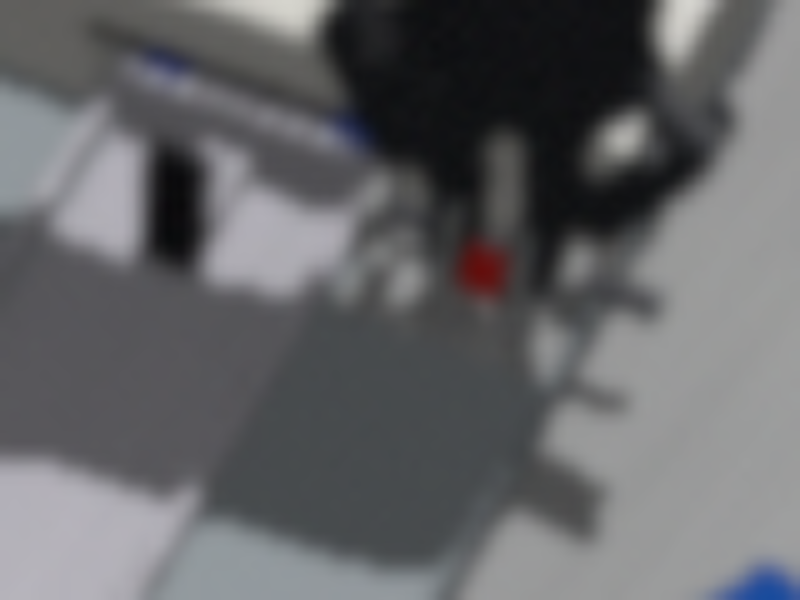

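The knob (484,268) is still held, lifted and moved to the drawn side. The −6 N reading suggests it is against the end stop. I'll lower the handle now.

arm_command(
  plan=[
    [[0,0,0],[0.02,-0.31,-0.34],1],
    [[0,0,0],[0.06,-0.58,-0.7],1],
    [[0,0,0],[0.09,-0.82,-1.1],1],
    [[0,0,0],[0.12,-1.02,-1.51],1],
    [[0,0,0],[0.14,-1.18,-1.94],1],
    [[0,0,0],[0.16,-1.29,-2.39],1],
    [[0,0,0],[0.17,-1.36,-2.84],1],
    [[0,0,0],[0.17,-1.38,-3.3],1],
    [[0,0,0],[0.17,-1.38,-3.3],1],
    [[0,0,0],[0.17,-1.38,-3.3],1],
  ],
)

```text
time: 9.48
tcp_pos: [640.7, 137.2, 38.8]
eef_rot: [-179.9, 0.0, 98.0]
ft_force: [-8.7, -0.9, 9.5]
grip_width: 0.175
grip_force: 25.8
```

arm_command(
  plan=[
    [[0,0,0],[0,0,0],2],
    [[0,0,0],[0,0,0],3],
    [[0,0,0],[0,0,0],4],
    [[0,0,0],[0,0,0],4],
    [[0,0,0],[0,0,0],4],
  ],
)

```text
time: 9.9
tcp_pos: [642.0, 137.5, 37.5]
eef_rot: [180.0, 0.0, 98.0]
ft_force: [-0.3, -0.9, -0.1]
grip_width: 0.47
grip_force: 0.0
```

arm_command(
  plan=[
    [[0,0,0],[0,0,2],4],
    [[0,0,0],[0,0,4],4],
    [[0,0,0],[0,0,7],5],
    [[0,0,0],[-1,-0.2,8],5],
    [[0,0,0],[-4,-0.3,8],5],
    [[0,0,0],[-8,-0.6,8],5],
    [[0,0,0],[-10.2,-0.6,8],5],
    [[0,0,0],[-10.2,-0.6,8],5],
  ],
)

```text
time: 10.57
tcp_pos: [534.1, 130.9, 117.1]
eef_rot: [-179.7, 0.0, 98.1]
ft_force: [0.1, -0.7, 0.3]
grip_width: 0.585
grip_force: 0.0
```

```bash
python3 - <<'E'
from h import *
b=save('scene','b')
o=bot.get_obs(); print(o['tcp_pos'],o['eef_rot'],o['grip_width'],o['ft_force'])
print(pt('scene','bolt_knob'),pt('scene','tray_pull'))
u,v=map(int,proj('scene',[590,134,60])); k=b[v-36:v+36,u-48:u+48]
cv2.imwrite('pics/n4.png',cv2.resize(k,(800,600),interpolation=cv2.INTER_CUBIC)[:,:,::-1])
E
```

```text
[537.33216278 131.35036319 117.80583205] [-1.79919239e+02  1.15035448e-02  9.80647250e+01] 0.5860951308157736 [ 0.77066509 -0.02046253  0.0667865 ]
[(0.45, [643.0, 140.0, 49.0])] [(0.75, [538.0, 129.0, 68.0])]
```

View pics/n4.png

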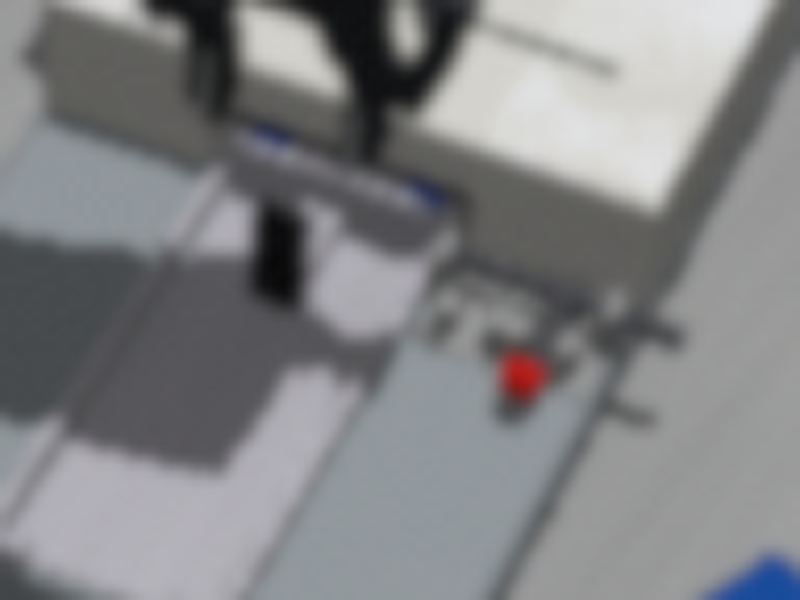

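The knob (520,375) is down in the drawn position, at about (642,137) in the world. The fingers straddle the line of the pull (280,255). Next I grip the pull.

arm_command(
  plan=[
    [[0,0,0],[0,0,-2.5],5],
    [[0,0,0],[0,0,-5],5],
    [[0,0,0],[0,0,-7],5],
    [[0,0,0],[0,0,-7],4],
    [[0,0,0],[0,0,-7],3],
    [[0,0,0],[0,0,-7],1.5],
    [[0,0,0],[0,0,-7],1.5],
    [[0,0,0],[0,0,-7],1.5],
    [[0,0,0],[0,0,-7],1.5],
    [[0,0,0],[0,0,-7],1.5],
  ],
  force=30,
)

```text
time: 11.55
tcp_pos: [539.4, 131.1, 48.1]
eef_rot: [-180.0, 0.0, 98.0]
ft_force: [-3.5, -2.6, -1.6]
grip_width: 0.254
grip_force: 31.0
```

arm_command(
  plan=[
    [[0,0,0],[0.14,-1,0],1.5],
    [[0,0,0],[0.35,-2.5,0],1.5],
    [[0,0,0],[0.63,-4.5,0],1.5],
    [[0,0,0],[0.91,-6.5,0],1.5],
    [[0,0,0],[1.2,-8.5,0],1.5],
    [[0,0,0],[1.48,-10.5,0],1.5],
    [[0,0,0],[1.76,-12.5,0],1.5],
    [[0,0,0],[2.04,-14.5,0],1.5],
    [[0,0,0],[2.32,-16.5,0],1.5],
    [[0,0,0],[2.6,-18.5,0],1.5],
    [[0,0,0],[2.77,-19.7,0],1.5],
    [[0,0,0],[2.84,-20.1,0],1.5],
  ],
)

```text
time: 12.55
tcp_pos: [569.3, -70.5, 48.3]
eef_rot: [179.8, -0.1, 97.9]
ft_force: [-0.5, 6.1, -1.0]
grip_width: 0.25
grip_force: 30.2
```

arm_command(
  plan=[
    [[0,0,0],[0,0,0],1.5],
    [[0,0,0],[0,0,0],1.5],
    [[0,0,0],[0,0,0],1.5],
  ],
)

```text
time: 12.8
tcp_pos: [568.8, -69.2, 48.1]
eef_rot: [179.9, 0.1, 98.1]
ft_force: [-0.2, -1.1, -2.7]
grip_width: 0.254
grip_force: 30.1
```

```bash
python3 - <<'E'
from h import *
b=save('scene','b')
o=bot.get_obs(); print(o['tcp_pos'],o['eef_rot'],o['grip_width'],o['ft_force'])
for l in ['check_center','pocket_yellow','pocket_green','tray_pull','green_center','yellow_center']:print(l,pt('scene',l))
E
```

```text
[568.60948654 -69.0139041   48.043084  ] [1.79926047e+02 4.62206003e-02 9.80646031e+01] 0.2532620981124046 [ 0.89397719 -2.10382836 -2.29403313]
check_center [(0.49, [532.0, 139.0, 48.0])]
pocket_yellow [(0.73, [549.0, 48.0, 40.0]), (0.63, [544.0, 93.0, 33.0])]
pocket_green [(0.85, [552.0, 48.0, 39.0]), (0.71, [414.0, -264.0, 11.0])]
tray_pull [(0.7, [570.0, -73.0, 65.0]), (0.55, [536.0, 142.0, 49.0]), (0.27, [573.0, -520.0, 2.0])]
green_center [(0.64, [513.0, -282.0, 11.0])]
yellow_center [(0.66, [417.0, -263.0, 10.0]), (0.42, [576.0, -520.0, 5.0])]
```

arm_command(
  plan=[
    [[0,0,0],[0,0,0],3],
    [[0,0,0],[0,0,0],5],
    [[0,0,0],[0,0,0],5],
    [[0,0,0],[0,0,2],5],
    [[0,0,0],[0,0,5],5],
    [[0,0,0],[0,0,9],5],
    [[0,0,0],[-2,-3,12],5],
    [[0,0,0],[-5,-6,14],5],
    [[0,0,0],[-9,-9,15],5],
    [[0,0,0],[-12,-12,15],5],
    [[0,0,0],[-15,-15,15],5],
    [[0,0,0],[-18,-18,15],5],
  ],
)

```text
time: 14.15
tcp_pos: [401.4, -235.5, 198.4]
eef_rot: [179.9, 0.0, 98.1]
ft_force: [0.4, -1.1, -1.0]
grip_width: 0.587
grip_force: 0.0
```

```bash
python3 - <<'E'
from h import *
im=save('top','t2')
o=bot.get_obs(); print(o['tcp_pos'],o['eef_rot'])
for c in('top','scene'):
  if c=='scene': save(c,'s2')
  for l in ['check_center','pocket_yellow','pocket_green','tray_pull','green_center','yellow_center','spare_center','bolt_knob']:print(c,l,pt(c,l))
u,v=map(int,proj('top',[550,30,50])); k=im[v-60:v+60,u-80:u+80]; print(u-80,v-60)
cv2.imwrite('pics/n5.png',cv2.resize(k,(800,600),interpolation=cv2.INTER_CUBIC)[:,:,::-1])
E
```

```text
[ 395.91541243 -240.11035974  198.14043978] [-179.7380235     0.19210779   97.62754616]
top check_center [(0.59, [528.0, 140.0, 47.0]), (0.59, [714.0, -388.0, -2.0])]
top pocket_yellow [(0.58, [540.0, 94.0, 36.0])]
top pocket_green [(0.2, [526.0, 178.0, 30.0])]
top tray_pull [(0.96, [573.0, -71.0, 69.0])]
top green_center [(0.6, [513.0, -285.0, 13.0])]
top yellow_center []
top spare_center [(0.78, [525.0, -211.0, 11.0]), (0.53, [675.0, -103.0, -3.0])]
top bolt_knob [(0.67, [638.0, 188.0, 47.0]), (0.45, [640.0, 137.0, 48.0])]
scene check_center [(0.69, [534.0, 141.0, 49.0])]
scene pocket_yellow [(0.61, [544.0, 93.0, 38.0])]
scene pocket_green [(0.87, [546.0, 47.0, 41.0])]
scene tray_pull [(0.77, [572.0, -72.0, 65.0]), (0.4, [787.0, 47.0, -1.0])]
scene green_center [(0.62, [512.0, -281.0, 10.0])]
scene yellow_center [(0.51, [415.0, -264.0, 10.0])]
scene spare_center [(0.5, [523.0, -206.0, 18.0]), (0.16, [678.0, -102.0, 2.0])]
scene bolt_knob [(0.43, [644.0, 139.0, 48.0])]
148 188
```

View pics/n5.png

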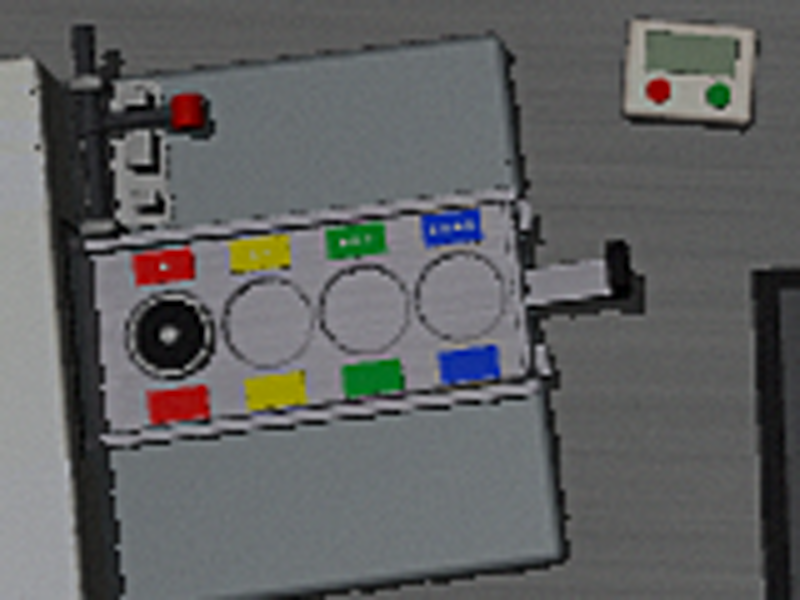

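The crop shows the tray out. The check disc is in the red pocket at crop (169,334), and pockets yellow (267,322), green (364,309) and blue (460,295) are empty.

```bash
python3 - <<'E'
from h import *
for n,u,v,z in [('check',169,334,54),('Y',267,322,44),('G',364,309,44),('B',460,295,44),('knob',188,110,52),('pull',619,268,80)]: print(n,np.round(ray('top',148+u/5,188+v/5,z),1))
t=np.radians(8.3); ay=np.array([-np.sin(t),np.cos(t)]); p=np.array([568.6,-69])
for d in(72,118,164,210): print(d,np.round(p+ay*d,1))
E
```

```text
check [532.  137.6  54. ]
Y [540.1  93.3  44. ]
G [547.7  47.7  44. ]
B [555.8   2.5  44. ]
knob [639.6 135.6  52. ]
pull [566.6 -72.6  80. ]
72 [558.2   2.2]
118 [551.6  47.8]
164 [544.9  93.3]
210 [538.3 138.8]
```

arm_command(
  plan=[
    [[0,0,0],[0.5,1,0],6],
    [[0,0,0],[2,4.5,0],6],
    [[0,0,0],[3.4,8,0],6],
    [[0,0,0],[4.8,11.5,0],6],
    [[0,0,0],[6.2,15,0],6],
    [[0,0,0],[7.6,18.5,0],6],
    [[0,0,0],[9,22,0],6],
    [[0,0,0],[10.4,25.5,0],6],
    [[0,0,0],[11.8,29,0],6],
    [[0,0,0],[13,32.5,0],6],
    [[0,0,0],[14,36,0],6],
    [[0,0,0],[14,37.5,0],6],
  ],
)

```text
time: 16.05
tcp_pos: [544.0, 145.4, 197.1]
eef_rot: [179.9, -0.1, 98.2]
ft_force: [0.4, -1.7, -0.3]
grip_width: 0.706
grip_force: 0.0
```

arm_command(
  plan=[
    [[0,0,0],[0,0,-3],6],
    [[0,0,0],[0,0,-6],6],
    [[0,0,0],[0,0,-8],6],
    [[0,0,0],[0,0,-8],6],
  ],
)

```text
time: 16.38
tcp_pos: [538.9, 140.4, 112.6]
eef_rot: [-179.4, 0.0, 98.1]
ft_force: [-0.3, -0.6, -0.8]
grip_width: 0.702
grip_force: 0.0
```

```bash
python3 - <<'E'
from h import *
o=bot.get_obs(); print(o['time'],o['tcp_pos'],o['eef_rot'],o['grip_width'])
E
```

```text
16.3833 [538.89584972 140.41751378 112.5519496 ] [-1.79439199e+02  4.48879839e-02  9.80744481e+01] 0.7020779811208048
```

arm_command(
  plan=[
    [[0,0,0],[-0.2,0,-2],6],
    [[0,0,0],[-0.2,0,-4],6],
    [[0,0,0],[-0.2,0,-5.5],6],
    [[0,0,0],[-0.2,0,-5.5],6],
    [[0,0,0],[-0.2,0,-5.5],6],
  ],
)

```text
time: 16.8
tcp_pos: [540.8, 140.5, 63.1]
eef_rot: [-180.0, -0.0, 98.0]
ft_force: [-0.3, -0.4, 0.1]
grip_width: 0.702
grip_force: 0.0
```

arm_command(
  plan=[
    [[0,0,0],[-0.4,0,-0.8],6],
    [[0,0,0],[-0.4,0,-1.7],6],
    [[0,0,0],[-0.4,0,-1.7],5],
    [[0,0,0],[-0.4,0,-1.7],4.4],
    [[0,0,0],[-0.4,0,-1.7],4],
    [[0,0,0],[-0.4,0,-1.7],3],
    [[0,0,0],[-0.4,0,-1.7],3],
    [[0,0,0],[-0.4,0,-1.7],3],
    [[0,0,0],[-0.4,0,-1.7],3],
    [[0,0,0],[-0.4,0,-1.7],3],
  ],
  force=20,
)

```text
time: 17.63
tcp_pos: [536.5, 140.3, 45.9]
eef_rot: [-180.0, -0.0, 98.0]
ft_force: [-3.6, -0.2, 5.6]
grip_width: 0.431
grip_force: 20.2
```

```bash
python3 - <<'E'
from h import *
o=bot.get_obs(); print(o['tcp_pos'],o['eef_rot'],o['grip_width'],o['ft_force'])
b=save('scene','b')
u,v=map(int,proj('scene',[537,139,60])); k=b[v-30:v+30,u-40:u+40]
cv2.imwrite('pics/n6.png',cv2.resize(k,(800,600),interpolation=cv2.INTER_CUBIC)[:,:,::-1])
E
```

```text
[536.46010917 140.29180444  45.86287304] [-1.79971041e+02 -1.26272195e-02  9.80208879e+01] 0.43069302010270133 [-3.60610458 -0.20949747  5.55142331]
```

View pics/n6.png

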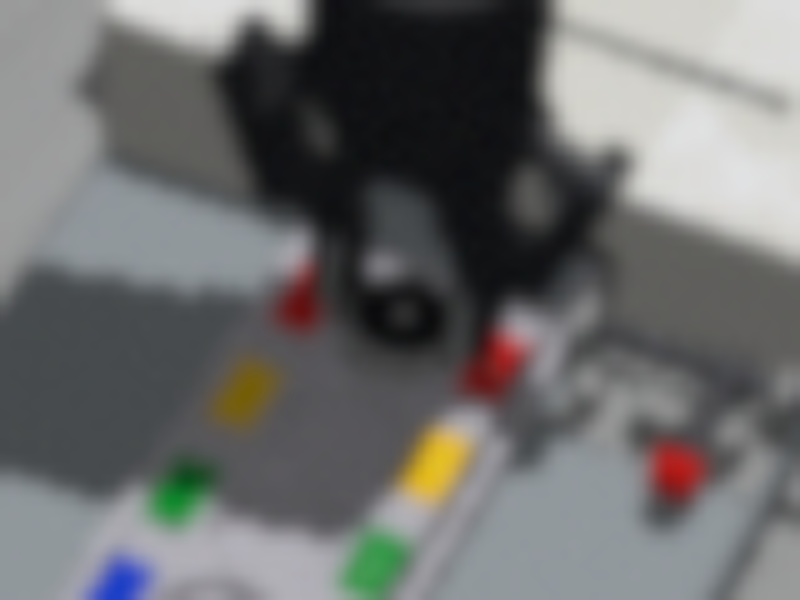

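The fingers hold the check disc (403,313) centred. Next I carry it to a free spot on the far part of the plate.

arm_command(
  plan=[
    [[0,0,0],[0,0,0.5],3],
    [[0,0,0],[0,0,1.5],3],
    [[0,0,0],[0,0,3],3],
    [[0,0,0],[0,0,5],3],
    [[0,0,0],[0,0,6.5],3],
    [[0,0,0],[-0.5,-2,6.5],3],
    [[0,0,0],[-0.8,-5,6.5],3],
    [[0,0,0],[-1.2,-8.5,6.5],3],
    [[0,0,0],[-1.6,-12,6.5],3],
    [[0,0,0],[-2,-15.5,6.5],3],
    [[0,0,0],[-2.4,-19,6.5],3],
    [[0,0,0],[-2.8,-22,6.5],3],
  ],
  force=30,
)

```text
time: 18.68
tcp_pos: [509.7, -82.3, 111.7]
eef_rot: [179.8, 0.1, 98.0]
ft_force: [1.1, -0.9, 0.3]
grip_width: 0.423
grip_force: 30.1
```

arm_command(
  plan=[
    [[0,0,0],[-0.4,-3,0],3],
    [[0,0,0],[-0.8,-6.5,0],3],
    [[0,0,0],[-1.2,-10,0],3],
    [[0,0,0],[-1.6,-13.5,0],3],
    [[0,0,0],[-2,-17,0],3],
    [[0,0,0],[-2.3,-20.5,0],3],
    [[0,0,0],[-2.5,-23.5,-1],3],
    [[0,0,0],[-2.6,-26,-3],3],
    [[0,0,0],[-2.6,-27.5,-4],3],
    [[0,0,0],[-2.6,-28,-4],3],
    [[0,0,0],[-2.6,-28,-4],3],
    [[0,0,0],[-2.6,-28,-4],3],
  ],
)

```text
time: 19.68
tcp_pos: [483.5, -359.8, 71.5]
eef_rot: [179.9, 0.0, 98.0]
ft_force: [1.2, 1.2, -1.1]
grip_width: 0.42
grip_force: 30.1
```

```bash
python3 - <<'E'
from h import *
o=bot.get_obs(); print(o['time'],o['tcp_pos'],o['eef_rot'],o['grip_width'],o['grip_force'])
save('scene','b'); 
for l in('check_center','green_center','yellow_center','spare_center'): print(l,pt('scene',l))
E
```

```text
19.6833 [ 483.47232846 -359.79827252   71.48551582] [1.79933222e+02 4.15445784e-02 9.80232513e+01] 0.4197557704844454 30.139326453208923
check_center [(0.7, [485.0, -360.0, 73.0]), (0.41, [525.0, -209.0, 15.0])]
green_center [(0.49, [513.0, -280.0, 11.0])]
yellow_center [(0.52, [740.0, 237.0, -1.0]), (0.4, [777.0, -230.0, 2.0]), (0.37, [415.0, -263.0, 13.0])]
spare_center []
```

arm_command(
  plan=[
    [[0,0,0],[0,0,-2],3],
    [[0,0,0],[0,0,-4],3],
    [[0,0,0],[0,0,-5],3],
    [[0,0,0],[0,0,-5.5],3],
    [[0,0,0],[0,0,-5.8],3],
    [[0,0,0],[0,0,-5.85],3],
    [[0,0,0],[0,0,-5.85],3],
  ],
)

```text
time: 20.52
tcp_pos: [483.5, -360.0, 13.1]
eef_rot: [179.9, 0.1, 98.0]
ft_force: [-0.2, -0.5, -0.9]
grip_width: 0.425
grip_force: 30.2
```

arm_command(
  plan=[
    [[0,0,0],[0,0,0],4.5],
    [[0,0,0],[0,0,0],6],
    [[0,0,0],[0,0,0],6],
    [[0,0,0],[0,0,1.5],6],
    [[0,0,0],[0,0,3],6],
    [[0,0,0],[0,0,3],6],
  ],
)

```text
time: 21.02
tcp_pos: [484.8, -361.2, 45.0]
eef_rot: [179.8, 0.2, 98.0]
ft_force: [0.0, -0.3, 0.8]
grip_width: 0.706
grip_force: 0.0
```

arm_command(
  plan=[
    [[0,0,-0.12],[0,0,0],6],
    [[0,0,-0.24],[0,0,0],6],
    [[0,0,-0.36],[0,0,0],6],
    [[0,0,-0.48],[0,0,0],6],
    [[0,0,-0.6],[0,0,0],6],
    [[0,0,-0.72],[0,0,0],6],
    [[0,0,-0.84],[0,0,0],6],
    [[0,0,-0.96],[0,0,0],6],
    [[0,0,-1.08],[0,0,0],6],
    [[0,0,-1.2],[0,0,0],6],
    [[0,0,-1.32],[0,0,0],6],
    [[0,0,-1.44],[0,0,0],6],
  ],
)

```text
time: 22.02
tcp_pos: [482.7, -359.7, 41.3]
eef_rot: [-180.0, 0.0, 15.2]
ft_force: [0.1, 0.7, -0.6]
grip_width: 0.7
grip_force: 0.0
```

arm_command(
  plan=[
    [[0,0,-0.1],[0,0,0],6],
    [[0,0,-0.12],[0,0,0],6],
    [[0,0,-0.12],[0,0,-1.5],6],
    [[0,0,-0.12],[0,0,-3],6],
    [[0,0,-0.12],[0,0,-3],4.5],
    [[0,0,-0.12],[0,0,-3],3],
    [[0,0,-0.12],[0,0,-3],3],
    [[0,0,-0.12],[0,0,-3],3],
    [[0,0,-0.12],[0,0,-3],3],
    [[0,0,-0.12],[0,0,-3],3],
    [[0,0,-0.12],[0,0,-3],3],
  ],
  force=20,
)

```text
time: 22.93
tcp_pos: [483.1, -359.9, 12.5]
eef_rot: [180.0, -0.0, 8.7]
ft_force: [0.4, -0.0, -0.4]
grip_width: 0.431
grip_force: 20.6
```

```bash
python3 - <<'E'
from h import *
o=bot.get_obs(); print(o['time'],o['tcp_pos'],o['eef_rot'],o['grip_width'],o['grip_force'],o['ft_force'])
E
```

```text
22.9333 [ 483.10281496 -359.91494323   12.54061817] [ 1.79966288e+02 -3.64094107e-02  8.65099566e+00] 0.4313559777767784 20.58031439781189 [ 0.41137301 -0.02588875 -0.3931626 ]
```

arm_command(
  plan=[
    [[0,0,0],[0,0,0],4.5],
    [[0,0,0],[0,0,0],6],
    [[0,0,0],[0,0,0],6],
    [[0,0,0],[0,0,2.5],6],
    [[0,0,0],[0,0,6],6],
    [[0,0,0],[-1,3,9],6],
    [[0,0,0],[-2,6.5,11],6],
    [[0,0,0],[-3,10,12],6],
    [[0,0,0],[-5,13,12],6],
    [[0,0,0],[-7,16,12],6],
    [[0,0,0],[-9,19,12],6],
    [[0,0,0],[-10,22,12],6],
  ],
)

```text
time: 23.93
tcp_pos: [380.2, -138.2, 132.0]
eef_rot: [-180.0, 0.1, 8.6]
ft_force: [0.1, 1.4, -0.4]
grip_width: 0.705
grip_force: 0.0
```

arm_command(
  plan=[
    [[0,0,0],[-1,3,0],6],
    [[0,0,0],[-2,6,0],6],
    [[0,0,0],[-2,9,0],6],
    [[0,0,0],[-2,9,0],6],
  ],
)

```text
time: 24.27
tcp_pos: [361.7, -46.0, 132.2]
eef_rot: [-179.9, -0.0, 9.0]
ft_force: [-0.5, -0.3, 0.1]
grip_width: 0.708
grip_force: 0.0
```

```bash
python3 - <<'E'
from h import *
im=save('top','t3'); o=bot.get_obs(); print(o['time'],o['tcp_pos'],o['eef_rot'])
hsv=cv2.cvtColor(im,cv2.COLOR_RGB2HSV)
def blob(m,p,r=14):
    u,v=proj('top',p); ys,xs=np.nonzero(m); k=np.hypot(xs-u,ys-v)<r
    return k.sum(), (np.round(ray('top',xs[k].mean(),ys[k].mean(),p[2]),1) if k.any() else None)
H,S,V=hsv[...,0],hsv[...,1],hsv[...,2]
print('Y',blob((abs(H.astype(int)-27)<8)&(S>120)&(V>80),[415,-264,21],25))
print('G',blob((abs(H.astype(int)-62)<14)&(S>120)&(V>60),[513,-281,21]))
print('knob',blob(((H<6)|(H>174))&(S>150)&(V>70),[641,137,50]))
for l in('check_center','yellow_center','green_center','red_center','blue_center'): print(l,pt('top',l), pt('top',l,'find_in'))
a=cv2.resize(im[188:288,148:268],(600,500),interpolation=cv2.INTER_CUBIC)
u,v=map(int,proj('top',[470,-310,21])); b=cv2.resize(im[v-40:v+60,u-40:u+20],(0,0),fx=5,fy=5,interpolation=cv2.INTER_CUBIC)[:,:200]
b=im[v-50:v+50,u-50:u+50]; b=cv2.resize(b,(500,500)); print(u-50,v-50)
cv2.imwrite('pics/n7.png',np.hstack([a[:,100:400],b])[:,:,::-1])
E
```

```text
24.3167 [362.54619538 -47.80589679 132.37563314] [ 1.79997514e+02 -4.88701604e-02  8.93785928e+00]
Y (np.int64(145), array([ 414.9, -265.9,   21. ]))
G (np.int64(133), array([ 514.6, -281.1,   21. ]))
knob (np.int64(34), array([641.1, 138.3,  50. ]))
check_center [(0.73, [714.0, -386.0, -3.0]), (0.58, [485.0, -358.0, 12.0])] [(0.74, [483.0, -355.0, 17.0])]
yellow_center [(0.48, [415.0, -266.0, 12.0])] [(0.65, [461.0, -296.0, 9.0]), (0.5, [414.0, -266.0, 21.0])]
green_center [(0.62, [515.0, -281.0, 14.0])] [(0.56, [514.0, -279.0, 25.0]), (0.26, [676.0, -103.0, 17.0])]
red_center [(0.4, [513.0, 277.0, 96.0])] [(0.51, [413.0, -267.0, 19.0])]
blue_center [(0.58, [640.0, 185.0, 45.0])] []
318 237
```

View pics/n7.png

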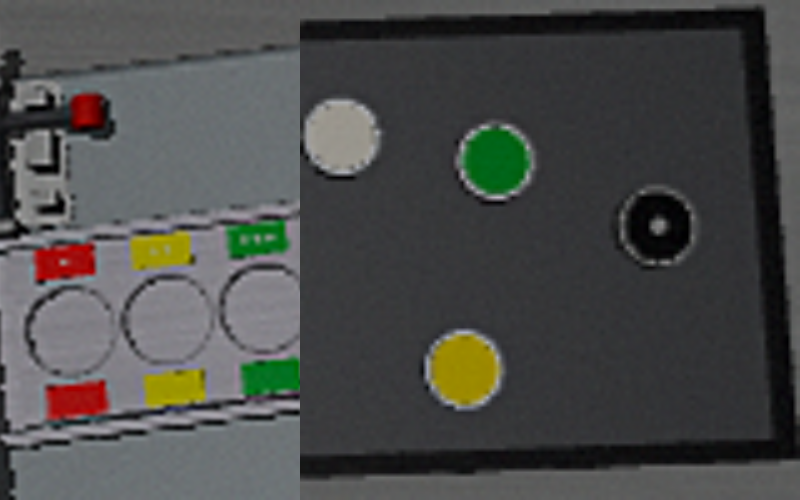

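The left crop shows all pockets empty, with yellow at (168,321) and red at (70,331). The right crop shows the check disc (657,227) flat on the plate, green (496,161), yellow (463,369), and white (342,137) unmoved. The colour marks on either side of each pocket give its centre more precisely.

```bash
python3 - <<'E'
from h import *
print('check',np.round(ray('top',389.4,282.4,21),1))
im=cv2.imread('pics/t3.png'); H,S,V=[x.astype(int) for x in cv2.split(cv2.cvtColor(im,cv2.COLOR_BGR2HSV))]
P={}
for n,h,t in(('R',0,8),('Y',27,8),('G',62,14),('B',115,12)):
    m=((np.minimum(abs(H-h),180-abs(H-h))<t)&(S>110)&(V>50)).astype(np.uint8); m[:225]=0;m[275:]=0;m[:,:170]=0;m[:,260:]=0
    k,l,st,c=cv2.connectedComponentsWithStats(m); o=np.argsort(-st[1:,4])[:2]+1
    q=[ray('top',*c[i],44) for i in o]; P[n]=(q[0]+q[1])/2; d=q[0]-q[1]; d*=np.sign(d[0])
    print(n,st[o,4],np.round(P[n],1),'yaw',np.degrees(np.arctan2(d[1],d[0])).round(1),np.linalg.norm(d).round(1))
d=P['R']-P['B']; print(np.linalg.norm(d),np.degrees(np.arctan2(-d[0],d[1])))
E
```

```text
check [ 484.1 -360.    21. ]
R [80 76] [535.6 139.7  44. ] yaw 8.6 65.9
Y [79 79] [542.5  94.2  44. ] yaw 9.1 65.8
G [75 66] [549.4  48.8  44. ] yaw 8.8 65.7
B [79 69] [556.3   3.   44. ] yaw 9.0 66.0
138.20516501350266 8.621461767127784
```

arm_command(
  plan=[
    [[0,0,0],[0.5,-2,0],6],
    [[0,0,0],[1.5,-5,0],6],
    [[0,0,0],[2.3,-8.5,0],6],
    [[0,0,0],[3.1,-12,0],6],
    [[0,0,0],[4,-15.5,-1],6],
    [[0,0,0],[4.7,-18.5,-3],6],
    [[0,0,0],[5.2,-21,-5],6],
    [[0,0,0],[5.2,-21.8,-7],6],
    [[0,0,0],[5.2,-21.8,-8],6],
    [[0,0,0],[5.2,-21.8,-8],6],
    [[0,0,0],[5.2,-21.8,-8],6],
  ],
)

```text
time: 25.73
tcp_pos: [413.9, -266.8, 51.6]
eef_rot: [-179.9, 0.1, 8.6]
ft_force: [0.4, -0.7, -0.6]
grip_width: 0.702
grip_force: 0.0
```

arm_command(
  plan=[
    [[0,0,0],[0,0,0],6],
  ],
)

```text
time: 25.82
tcp_pos: [415.2, -267.2, 52.9]
eef_rot: [180.0, -0.0, 8.7]
ft_force: [-0.1, -1.1, -0.1]
grip_width: 0.702
grip_force: 0.0
```

arm_command(
  plan=[
    [[0,0,0],[0,0.1,-2],6],
    [[0,0,0],[0,0.1,-3.9],6],
    [[0,0,0],[0,0.1,-3.9],4.5],
    [[0,0,0],[0,0.1,-3.9],3],
    [[0,0,0],[0,0.1,-3.9],3],
    [[0,0,0],[0,0.1,-3.9],3],
    [[0,0,0],[0,0.1,-3.9],3],
    [[0,0,0],[0,0.1,-3.9],3],
    [[0,0,0],[0,0.1,-3.9],3],
  ],
  force=20,
)

```text
time: 26.57
tcp_pos: [415.4, -267.1, 13.8]
eef_rot: [179.9, -0.1, 8.6]
ft_force: [-0.4, 0.4, 2.2]
grip_width: 0.429
grip_force: 20.3
```

arm_command(
  plan=[
    [[0,0,0],[0,0,0],4.5],
    [[0,0,0],[0,0,0],6],
    [[0,0,0],[0,0,0],6],
    [[0,0,0],[0,0,1.5],6],
    [[0,0,0],[0,0,3],6],
    [[0,0,0.12],[0,0,3],6],
    [[0,0,0.24],[0,0,3],6],
    [[0,0,0.36],[0,0,3],6],
    [[0,0,0.48],[0,0,3],6],
    [[0,0,0.6],[0,0,3],6],
    [[0,0,0.72],[0,0,3],6],
    [[0,0,0.84],[0,0,3],6],
  ],
)

```text
time: 27.57
tcp_pos: [414.7, -266.7, 42.9]
eef_rot: [-180.0, 0.0, 57.1]
ft_force: [0.2, 0.7, 0.7]
grip_width: 0.703
grip_force: 0.0
```

arm_command(
  plan=[
    [[0,0,0.12],[0,0,0],6],
    [[0,0,0.24],[0,0,0],6],
    [[0,0,0.36],[0,0,0],6],
    [[0,0,0.48],[0,0,0],6],
    [[0,0,0.6],[0,0,0],6],
    [[0,0,0.73],[0,0,0],6],
    [[0,0,0.73],[0,0,0],6],
    [[0,0,0.73],[0,0,-1.5],6],
    [[0,0,0.73],[0,0,-3],6],
    [[0,0,0.73],[0,0,-3],6],
  ],
)

```text
time: 28.4
tcp_pos: [413.0, -265.6, 10.8]
eef_rot: [-179.8, -0.2, 98.4]
ft_force: [-0.8, 1.1, -0.1]
grip_width: 0.701
grip_force: 0.0
```

arm_command(
  plan=[
    [[0,0,0],[0,0,0],4.5],
    [[0,0,0],[0,0,0],3],
    [[0,0,0],[0,0,0],3],
    [[0,0,0],[0,0,0],3],
    [[0,0,0],[0,0,0],3],
    [[0,0,0],[0,0,0],3],
    [[0,0,0],[0,0,0],3],
  ],
  force=30,
)

```text
time: 28.98
tcp_pos: [415.3, -267.1, 13.6]
eef_rot: [179.9, 0.1, 98.6]
ft_force: [-1.1, 0.1, 2.7]
grip_width: 0.42
grip_force: 30.3
```

arm_command(
  plan=[
    [[0,0,0],[0,0,0.6],3],
    [[0,0,0],[0,0,2],3],
    [[0,0,0],[0,0,4.5],3],
    [[0,0,0],[0,0,7.5],3],
    [[0,0,0],[0.5,1,9.5],3],
    [[0,0,0],[1.5,4,10],3],
    [[0,0,0],[2.7,7.5,10],3],
    [[0,0,0],[3.9,11,10],3],
    [[0,0,0],[5.1,14.5,10],3],
    [[0,0,0],[6.3,18,10],3],
    [[0,0,0],[7.3,21,10],3],
    [[0,0,0],[7.9,23,10],3],
  ],
)

```text
time: 29.98
tcp_pos: [494.4, -33.9, 113.4]
eef_rot: [180.0, -0.0, 98.7]
ft_force: [0.3, -0.6, -0.8]
grip_width: 0.424
grip_force: 30.1
```

arm_command(
  plan=[
    [[0,0,0],[0.8,2,0],3],
    [[0,0,0],[1.9,5,0],3],
    [[0,0,0],[3,8,0],3],
    [[0,0,0],[4,11,0],3],
    [[0,0,0],[4.6,12.6,0],3],
    [[0,0,0],[4.85,13.1,-1],3],
    [[0,0,0],[4.85,13.1,-2],3],
    [[0,0,0],[4.85,13.1,-3],3],
    [[0,0,0],[4.85,13.1,-4],3],
    [[0,0,0],[4.85,13.1,-4],3],
    [[0,0,0],[4.85,13.1,-4],3],
    [[0,0,0],[4.85,13.1,-4],3],
  ],
)

```text
time: 30.98
tcp_pos: [542.2, 93.3, 73.0]
eef_rot: [-180.0, 0.0, 98.5]
ft_force: [0.8, -0.1, 0.9]
grip_width: 0.422
grip_force: 30.1
```

```bash
python3 - <<'E'
from h import *
o=bot.get_obs(); print(o['time'],o['tcp_pos'],o['eef_rot'],o['grip_width'],o['grip_force'],o['ft_force'])
im=save('scene','s5'); 
for l in('green_center','yellow_center'): print(l,pt('scene',l))
E
```

```text
30.9833 [542.1755864   93.31006685  72.97876414] [-1.79975634e+02  6.29247168e-03  9.85080735e+01] 0.4217010213982123 30.07455289363861 [ 0.81955936 -0.10935504  0.94818257]
green_center [(0.67, [513.0, -280.0, 11.0]), (0.53, [550.0, 49.0, 40.0])]
yellow_center [(0.43, [541.0, 96.0, 71.0])]
```

arm_command(
  plan=[
    [[0,0,0],[0.07,0.09,0],3],
    [[0,0,0],[0.07,0.09,-1],3],
    [[0,0,0],[0.07,0.09,-1.7],3],
    [[0,0,0],[0.07,0.09,-1.9],3],
    [[0,0,0],[0.07,0.09,-2.1],3],
    [[0,0,0],[0.07,0.09,-2.2],3],
    [[0,0,0],[0.07,0.09,-2.3],3],
    [[0,0,0],[0.07,0.09,-2.3],3],
    [[0,0,0],[0.07,0.09,-2.3],3],
  ],
)

```text
time: 31.88
tcp_pos: [543.2, 95.2, 50.1]
eef_rot: [180.0, -0.0, 98.6]
ft_force: [-0.7, 0.3, 0.2]
grip_width: 0.424
grip_force: 30.1
```

arm_command(
  plan=[
    [[0,0,0],[0,0,-0.1],3],
    [[0,0,0],[0,0,-0.2],3],
    [[0,0,0],[0,0,-0.3],3],
    [[0,0,0],[0,0,-0.33],3],
    [[0,0,0],[0,0,-0.33],3],
  ],
)

```text
time: 32.3
tcp_pos: [543.0, 95.2, 46.7]
eef_rot: [-180.0, -0.0, 98.6]
ft_force: [0.1, -0.1, -0.8]
grip_width: 0.423
grip_force: 30.1
```

```bash
python3 - <<'E'
from h import *
o=bot.get_obs(); print(o['time'],o['tcp_pos'],o['eef_rot'],o['grip_force'],o['ft_force'])
E
```

```text
32.3 [542.99560613  95.16466387  46.70747558] [-1.79998001e+02 -9.57818053e-04  9.85932931e+01] 30.108028650283813 [ 0.10400886 -0.14925109 -0.83957876]
```

arm_command(
  plan=[
    [[0,0,0],[0,0,0],4.5],
    [[0,0,0],[0,0,0],6],
    [[0,0,0],[0,0,0],6],
    [[0,0,0],[0,0,1.5],6],
    [[0,0,0],[0,0,4],6],
    [[0,0,0],[0,0,7],6],
    [[0,0,-0.12],[0,-3,8],6],
    [[0,0,-0.24],[-0.3,-6,8],6],
    [[0,0,-0.36],[-0.6,-9,8],6],
    [[0,0,-0.48],[-0.9,-12,8],6],
    [[0,0,-0.6],[-1.2,-15,8],6],
    [[0,0,-0.72],[-1.5,-18,8],6],
  ],
)

```text
time: 33.3
tcp_pos: [527.8, -86.1, 126.9]
eef_rot: [180.0, -0.0, 57.0]
ft_force: [0.4, 0.3, 0.3]
grip_width: 0.7
grip_force: 0.0
```

arm_command(
  plan=[
    [[0,0,-0.12],[-0.3,-3,0],6],
    [[0,0,-0.24],[-0.6,-6,0],6],
    [[0,0,-0.36],[-0.8,-9,0],6],
    [[0,0,-0.48],[-1,-12,0],6],
    [[0,0,-0.6],[-1.2,-15,0],6],
    [[0,0,-0.72],[-1.35,-18,-1],6],
    [[0,0,-0.84],[-1.35,-19.4,-3],6],
    [[0,0,-0.84],[-1.35,-19.6,-5],6],
    [[0,0,-0.84],[-1.35,-19.6,-7],6],
    [[0,0,-0.84],[-1.35,-19.6,-7],6],
    [[0,0,-0.84],[-1.35,-19.6,-7],6],
    [[0,0,-0.84],[-1.35,-19.6,-7],6],
  ],
)

```text
time: 34.3
tcp_pos: [515.1, -281.0, 57.7]
eef_rot: [180.0, -0.1, 9.2]
ft_force: [0.2, -0.5, -0.6]
grip_width: 0.705
grip_force: 0.0
```

```bash
python3 - <<'E'
from h import *
o=bot.get_obs(); print(o['time'],o['tcp_pos'],o['eef_rot'],o['grip_width'])
im=save('scene','s6'); 
for l in('green_center','yellow_center'): print(l,pt('scene',l))
H,S,V=[x.astype(int) for x in cv2.split(cv2.cvtColor(im,cv2.COLOR_RGB2HSV))]
m=((abs(H-62)<14)&(S>110)&(V>50)).astype(np.uint8); k,l,st,c=cv2.connectedComponentsWithStats(m)
for i in range(1,k):
    if st[i,4]>15: print(st[i,4],np.round(ray('scene',*c[i],21),1))
E
```

```text
34.3 [ 515.13014648 -280.96097582   57.67642661] [ 1.79959331e+02 -5.18983765e-02  9.23254490e+00] 0.705304155790227
green_center [(0.71, [511.0, -281.0, 11.0])]
yellow_center [(0.55, [542.0, 97.0, 46.0])]
18 [505.4  60.3  21. ]
19 [572.7  71.2  21. ]
61 [ 514. -279.   21.]
```

Green is still at its place, and yellow reads as seated (z 46).

arm_command(
  plan=[
    [[0,0,0],[0,0,-2],6],
    [[0,0,0],[0,0,-4],6],
    [[0,0,0],[0,0,-4.4],4.5],
    [[0,0,0],[0,0,-4.4],3],
    [[0,0,0],[0,0,-4.4],3],
    [[0,0,0],[0,0,-4.4],3],
    [[0,0,0],[0,0,-4.4],3],
    [[0,0,0],[0,0,-4.4],3],
    [[0,0,0],[0,0,-4.4],3],
  ],
  force=20,
)

```text
time: 35.2
tcp_pos: [515.0, -281.1, 13.5]
eef_rot: [180.0, -0.1, 9.2]
ft_force: [0.4, 0.5, -1.2]
grip_width: 0.432
grip_force: 20.2
```

arm_command(
  plan=[
    [[0,0,0],[0,0,0],4.5],
    [[0,0,0],[0,0,0],6],
    [[0,0,0],[0,0,0],6],
    [[0,0,0],[0,0,1.5],6],
    [[0,0,0],[0,0,3],6],
    [[0,0,0.12],[0,0,3],6],
    [[0,0,0.24],[0,0,3],6],
    [[0,0,0.36],[0,0,3],6],
    [[0,0,0.48],[0,0,3],6],
    [[0,0,0.6],[0,0,3],6],
    [[0,0,0.72],[0,0,3],6],
    [[0,0,0.84],[0,0,3],6],
  ],
)

```text
time: 36.2
tcp_pos: [514.5, -280.8, 42.7]
eef_rot: [-180.0, 0.0, 57.7]
ft_force: [-0.0, 0.7, -0.1]
grip_width: 0.699
grip_force: 0.0
```

arm_command(
  plan=[
    [[0,0,0.12],[0,0,0],6],
    [[0,0,0.24],[0,0,0],6],
    [[0,0,0.36],[0,0,0],6],
    [[0,0,0.48],[0,0,0],6],
    [[0,0,0.6],[0,0,0],6],
    [[0,0,0.72],[0,0,0],6],
    [[0,0,0.72],[0,0,0],6],
    [[0,0,0.72],[0,0,-1.5],6],
    [[0,0,0.72],[0,0,-3],6],
    [[0,0,0.72],[0,0,-3],6],
  ],
)

```text
time: 37.03
tcp_pos: [512.5, -279.7, 10.0]
eef_rot: [-179.8, -0.2, 98.4]
ft_force: [-0.5, 0.7, -0.9]
grip_width: 0.7
grip_force: 0.0
```

arm_command(
  plan=[
    [[0,0,0],[0,0,0],4.5],
    [[0,0,0],[0,0,0],3],
    [[0,0,0],[0,0,0],3],
    [[0,0,0],[0,0,0],3],
    [[0,0,0],[0,0,0],3],
    [[0,0,0],[0,0,0],3],
    [[0,0,0],[0,0,0],3],
  ],
  force=30,
)

```text
time: 37.62
tcp_pos: [515.0, -281.1, 13.4]
eef_rot: [179.9, 0.0, 98.6]
ft_force: [0.6, 0.6, 2.1]
grip_width: 0.421
grip_force: 30.2
```

arm_command(
  plan=[
    [[0,0,0],[0,0,0.6],3],
    [[0,0,0],[0,0,2],3],
    [[0,0,0],[0,0,4.5],3],
    [[0,0,0],[0,0,7.5],3],
    [[0,0,0],[0,1,9.5],3],
    [[0,0,0],[0,4,10],3],
    [[0,0,0],[0,7.5,10],3],
    [[0,0,0],[0,11,10],3],
    [[0,0,0],[0,14.5,10],3],
    [[0,0,0],[0,18,10],3],
    [[0,0,0],[0.5,21,10],3],
    [[0,0,0],[1,23,10],3],
  ],
)

```text
time: 38.62
tcp_pos: [523.9, -48.0, 113.2]
eef_rot: [-180.0, -0.0, 98.7]
ft_force: [0.7, -0.5, -0.5]
grip_width: 0.425
grip_force: 30.1
```

arm_command(
  plan=[
    [[0,0,0],[0.6,2,0],3],
    [[0,0,0],[1.2,5,0],3],
    [[0,0,0],[2,8,0],3],
    [[0,0,0],[2.4,9.6,0],3],
    [[0,0,0],[2.5,10,-1],3],
    [[0,0,0],[2.5,10,-2],3],
    [[0,0,0],[2.5,10,-3],3],
    [[0,0,0],[2.5,10,-4],3],
    [[0,0,0],[2.5,10,-4],3],
    [[0,0,0],[2.5,10,-4],3],
    [[0,0,0],[2.5,10,-4],3],
  ],
)

```text
time: 39.53
tcp_pos: [549.5, 48.3, 72.6]
eef_rot: [-180.0, 0.0, 98.5]
ft_force: [-0.6, -0.3, -0.5]
grip_width: 0.421
grip_force: 30.1
```

arm_command(
  plan=[
    [[0,0,0],[0,0,0],3],
    [[0,0,0],[0,0,0],3],
  ],
)

```text
time: 39.7
tcp_pos: [550.1, 48.8, 73.4]
eef_rot: [179.9, 0.0, 98.6]
ft_force: [-0.0, -0.2, -0.2]
grip_width: 0.422
grip_force: 30.1
```

arm_command(
  plan=[
    [[0,0,0],[0,0.05,-1],3],
    [[0,0,0],[0,0.05,-1.7],3],
    [[0,0,0],[0,0.05,-1.9],3],
    [[0,0,0],[0,0.05,-2.1],3],
    [[0,0,0],[0,0.05,-2.2],3],
    [[0,0,0],[0,0.05,-2.3],3],
    [[0,0,0],[0,0.05,-2.3],3],
    [[0,0,0],[0,0.05,-2.3],3],
  ],
)

```text
time: 40.37
tcp_pos: [549.7, 49.7, 49.9]
eef_rot: [180.0, 0.0, 98.6]
ft_force: [-0.5, 0.6, -0.4]
grip_width: 0.424
grip_force: 30.1
```

arm_command(
  plan=[
    [[0,0,0],[0,0,-0.1],3],
    [[0,0,0],[0,0,-0.2],3],
    [[0,0,0],[0,0,-0.3],3],
    [[0,0,0],[0,0,-0.36],3],
    [[0,0,0],[0,0,-0.36],3],
  ],
)

```text
time: 40.78
tcp_pos: [549.6, 49.7, 46.4]
eef_rot: [180.0, 0.0, 98.6]
ft_force: [-1.8, -0.4, 2.2]
grip_width: 0.424
grip_force: 30.3
```

arm_command(
  plan=[
    [[0,0,0],[0,0,0],4.5],
    [[0,0,0],[0,0,0],6],
    [[0,0,0],[0,0,0],6],
    [[0,0,0],[0,0,1.5],6],
    [[0,0,0],[0,0,4],6],
    [[0,0,0],[0,0,7],6],
    [[0,0,0],[-2,-3,9],6],
    [[0,0,0],[-4,-6,10],5],
    [[0,0,0],[-7,-9,10],5],
    [[0,0,0],[-9,-12,10],5],
    [[0,0,0],[-12,-15,10],5],
    [[0,0,0],[-14,-18,10],5],
  ],
)

```text
time: 41.78
tcp_pos: [407.1, -131.0, 146.1]
eef_rot: [-179.9, -0.0, 98.6]
ft_force: [-0.1, -1.2, 0.7]
grip_width: 0.585
grip_force: 0.0
```

```bash
python3 - <<'E'
from h import *
im=save('top','t4'); o=bot.get_obs(); print(o['time'],o['tcp_pos'],o['eef_rot'],o['grip_width'])
print(proj('top',[o['tcp_pos'][0],o['tcp_pos'][1],o['tcp_pos'][2]]))
for l in('red_center','blue_center','yellow_center','green_center','check_center','tray_pull'): print(l,pt('top',l))
cv2.imwrite('pics/n8.png',cv2.resize(im[180:300,140:300],(800,600),interpolation=cv2.INTER_CUBIC)[:,:,::-1])
E
```

```text
41.8333 [ 403.7015699  -135.61772875  145.95291353] [-1.79716056e+02  1.77950525e-01  9.82618783e+01] 0.5857853251568984
(np.float64(299.09945226296287), np.float64(314.00879858354506))
red_center [(0.34, [541.0, 92.0, 46.0]), (0.26, [641.0, 140.0, 46.0])]
blue_center []
yellow_center [(0.57, [544.0, 93.0, 44.0])]
green_center [(0.66, [551.0, 48.0, 49.0]), (0.27, [580.0, -514.0, -0.0])]
check_center [(0.77, [483.0, -358.0, 11.0]), (0.35, [641.0, 187.0, 46.0])]
tray_pull [(0.78, [572.0, -72.0, 66.0])]
```

View pics/n8.png

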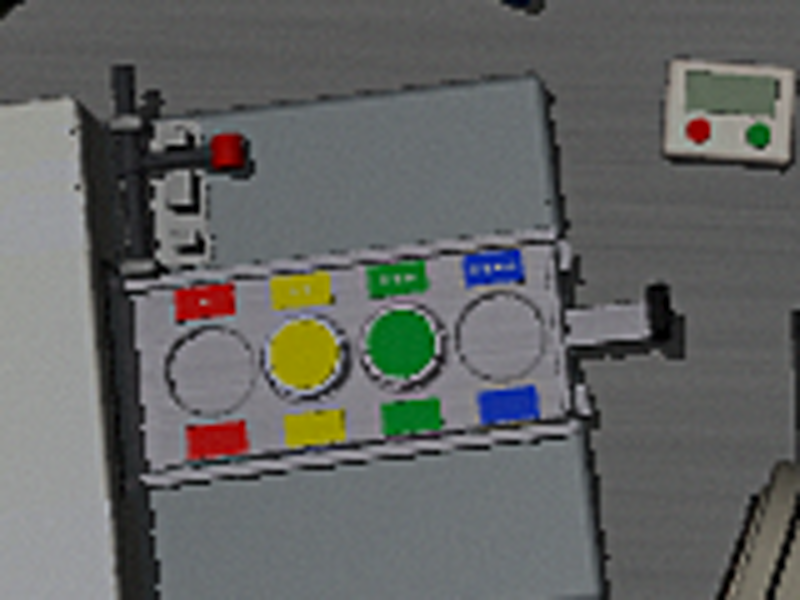

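The picture shows yellow (304,355) and green (401,343) seated flat in their own pockets. Red and blue are empty, as no such dishes exist in this run. Next I go to the pull (658,315).

arm_command(
  plan=[
    [[0,0,0],[2,0.5,0],5],
    [[0,0,0],[5,1.5,0],5],
    [[0,0,0],[8,3,0],5],
    [[0,0,0],[11,4.5,0],5],
    [[0,0,0],[14,6,0],5],
    [[0,0,0],[16.3,6.6,0],5],
    [[0,0,0],[16.3,6.6,-2],5],
    [[0,0,0],[16.3,6.6,-4],5],
    [[0,0,0],[16.3,6.6,-4],5],
    [[0,0,0],[16.3,6.6,-4],5],
    [[0,0,0],[16.3,6.6,-4],5],
  ],
)

```text
time: 43.05
tcp_pos: [573.0, -63.5, 106.6]
eef_rot: [180.0, 0.0, 98.7]
ft_force: [-0.2, 0.4, 0.9]
grip_width: 0.585
grip_force: 0.0
```

arm_command(
  plan=[
    [[0,0,0],[0,0,0],5],
    [[0,0,0],[0,0,0],5],
  ],
)

```text
time: 43.22
tcp_pos: [573.4, -64.4, 107.6]
eef_rot: [179.9, 0.0, 98.6]
ft_force: [0.2, 0.7, 1.5]
grip_width: 0.582
grip_force: 0.0
```

arm_command(
  plan=[
    [[0,0,0],[-0.4,-0.6,0],5],
    [[0,0,0],[-0.4,-0.6,-2],5],
    [[0,0,0],[-0.4,-0.6,-4],5],
    [[0,0,0],[-0.4,-0.6,-5.9],5],
    [[0,0,0],[-0.4,-0.6,-5.9],3.5],
    [[0,0,0],[-0.4,-0.6,-5.9],1.5],
    [[0,0,0],[-0.4,-0.6,-5.9],1.5],
    [[0,0,0],[-0.4,-0.6,-5.9],1.5],
    [[0,0,0],[-0.4,-0.6,-5.9],1.5],
    [[0,0,0],[-0.4,-0.6,-5.9],1.5],
    [[0,0,0],[-0.4,-0.6,-5.9],1.5],
  ],
  force=35,
)

```text
time: 44.13
tcp_pos: [568.8, -70.8, 47.7]
eef_rot: [180.0, 0.1, 98.6]
ft_force: [-1.7, -2.3, -0.3]
grip_width: 0.254
grip_force: 37.1
```

arm_command(
  plan=[
    [[0,0,0],[-0.1,0.7,0],1.5],
    [[0,0,0],[-0.3,2,0],1.5],
    [[0,0,0],[-0.59,4,0],1.5],
    [[0,0,0],[-0.89,6,0],1.5],
    [[0,0,0],[-1.19,8,0],1.5],
    [[0,0,0],[-1.49,10,0],1.5],
    [[0,0,0],[-1.78,12,0],1.5],
    [[0,0,0],[-2.08,14,0],1.5],
    [[0,0,0],[-2.37,16,0],1.5],
    [[0,0,0],[-2.67,18,0],1.5],
    [[0,0,0],[-2.87,19.3,0],1.5],
    [[0,0,0],[-2.93,19.7,0],1.5],
  ],
)

```text
time: 45.13
tcp_pos: [538.8, 128.6, 47.7]
eef_rot: [180.0, 0.0, 98.8]
ft_force: [-0.9, -6.7, 2.9]
grip_width: 0.252
grip_force: 37.5
```

arm_command(
  plan=[
    [[0,0,0],[-0.03,0.2,0],1.5],
    [[0,0,0],[-0.04,0.3,0],1.5],
    [[0,0,0],[-0.04,0.3,0],1.5],
  ],
)

```text
time: 45.38
tcp_pos: [538.7, 128.9, 47.7]
eef_rot: [-180.0, 0.1, 98.6]
ft_force: [-1.9, -3.0, 4.2]
grip_width: 0.25
grip_force: 37.6
```

arm_command(
  plan=[
    [[0,0,0],[-0.01,0.1,0],1.5],
    [[0,0,0],[-0.03,0.2,0],1.5],
    [[0,0,0],[-0.03,0.2,0],1.5],
  ],
)

```text
time: 45.63
tcp_pos: [538.5, 129.9, 47.7]
eef_rot: [-180.0, 0.1, 98.5]
ft_force: [-2.6, -5.9, 6.3]
grip_width: 0.248
grip_force: 37.8
```

```bash
python3 - <<'E'
from h import *
o=bot.get_obs(); print(o['time'],o['tcp_pos'],o['ft_force'])
save('scene','s7'); print(pt('scene','tray_pull'))
E
```

```text
45.6333 [538.45652759 129.92793953  47.66281615] [-2.64398936 -5.86359594  6.25647343]
[(0.49, [539.0, 127.0, 66.0])]
```

arm_command(
  plan=[
    [[0,0,0],[-0.01,0.1,0],1.5],
    [[0,0,0],[-0.03,0.2,0],1.5],
    [[0,0,0],[-0.03,0.2,0],1.5],
  ],
)

```text
time: 45.98
tcp_pos: [538.2, 131.0, 47.7]
eef_rot: [-180.0, 0.2, 98.5]
ft_force: [-2.5, -9.0, 5.4]
grip_width: 0.248
grip_force: 37.8
```

arm_command(
  plan=[
    [[0,0,0],[-0.03,0.2,0],1.5],
    [[0,0,0],[-0.06,0.4,0],1.5],
    [[0,0,0],[-0.06,0.4,0],1.5],
  ],
)

```text
time: 46.23
tcp_pos: [538.2, 131.1, 47.7]
eef_rot: [-180.0, 0.7, 98.3]
ft_force: [-0.9, -18.4, 6.1]
grip_width: 0.251
grip_force: 37.9
```

arm_command(
  plan=[
    [[0,0,0],[0.03,-0.25,0],1.5],
    [[0,0,0],[0.03,-0.25,0],3],
    [[0,0,0],[0.03,-0.25,0],5],
    [[0,0,0],[0.03,-0.25,0],5],
    [[0,0,0],[0.03,-0.25,2],5],
    [[0,0,0],[0.03,-0.25,5],5],
    [[0,0,0],[1,-0.3,7],5],
    [[0,0,0],[4,0,7],4.5],
    [[0,0,0],[7,0.3,7],4],
    [[0,0,0],[9.5,0.5,7],4],
    [[0,0,0],[10.3,0.6,7],4],
    [[0,0,0],[10.3,0.6,7],4],
  ],
)

```text
time: 47.23
tcp_pos: [642.7, 144.6, 116.4]
eef_rot: [179.9, -0.1, 98.6]
ft_force: [0.0, -0.1, 0.5]
grip_width: 0.468
grip_force: 0.0
```

```bash
python3 - <<'E'
from h import *
o=bot.get_obs(); print(o['time'],o['tcp_pos'],o['eef_rot'],o['ft_force'])
im=save('scene','s8'); print(pt('scene','tray_pull'),pt('scene','bolt_knob'))
u,v=map(int,proj('scene',[590,134,60])); k=im[v-36:v+36,u-48:u+48]
cv2.imwrite('pics/n9.png',cv2.resize(k,(800,600),interpolation=cv2.INTER_CUBIC)[:,:,::-1])
E
```

```text
47.2333 [642.72406802 144.61140546 116.40864713] [ 1.79908924e+02 -5.26745731e-02  9.86094678e+01] [ 0.00273016 -0.09664335  0.50774288]
[(0.54, [540.0, 131.0, 65.0])] [(0.58, [642.0, 138.0, 47.0]), (0.23, [477.0, -286.0, 7.0])]
```

View pics/n9.png

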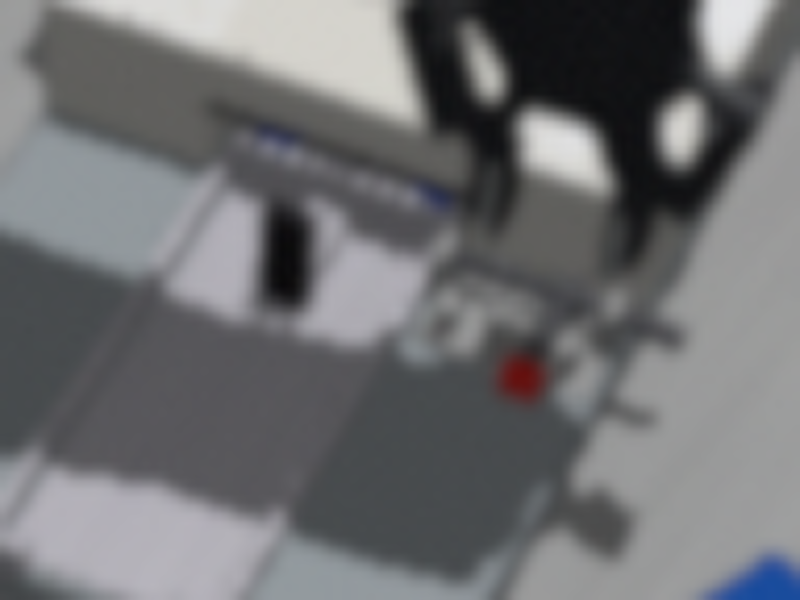

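The pull (285,257) and front plate are back where they were at the start, and the knob (520,378) is down in the open notch. Next I shoot the bolt.

arm_command(
  plan=[
    [[0,0,0],[-0.08,-0.73,0],4],
    [[0,0,0],[-0.08,-0.73,-2],4],
    [[0,0,0],[-0.08,-0.73,-4],4],
    [[0,0,0],[-0.08,-0.73,-6],4],
    [[0,0,0],[-0.08,-0.73,-7.8],4],
    [[0,0,0],[-0.08,-0.73,-7.8],3],
    [[0,0,0],[-0.08,-0.73,-7.8],1],
    [[0,0,0],[-0.08,-0.73,-7.8],1],
    [[0,0,0],[-0.08,-0.73,-7.8],1],
    [[0,0,0],[-0.08,-0.73,-7.8],1],
    [[0,0,0],[-0.08,-0.73,-7.8],1],
  ],
  force=20,
)

```text
time: 48.3
tcp_pos: [639.8, 136.0, 39.7]
eef_rot: [180.0, 0.0, 98.6]
ft_force: [-0.7, -2.3, -1.9]
grip_width: 0.179
grip_force: 23.3
```

arm_command(
  plan=[
    [[0,0,0],[0,0,0],1],
  ],
)

```text
time: 48.38
tcp_pos: [639.8, 136.0, 39.7]
eef_rot: [180.0, 0.0, 98.6]
ft_force: [-1.1, -2.6, -2.0]
grip_width: 0.181
grip_force: 23.3
```

arm_command(
  plan=[
    [[0,0,0],[0,0.02,0.46],1],
    [[0,0,0],[-0.01,0.09,0.91],1],
    [[0,0,0],[-0.03,0.2,1.36],1],
    [[0,0,0],[-0.05,0.36,1.79],1],
    [[0,0,0],[-0.08,0.56,2.2],1],
    [[0,0,0],[-0.11,0.8,2.6],1],
    [[0,0,0],[-0.15,1.07,2.96],1],
    [[0,0,0],[-0.19,1.38,3.3],1],
    [[0,0,0],[-0.19,1.38,3.3],1],
    [[0,0,0],[-0.19,1.38,3.3],1],
  ],
)

```text
time: 49.22
tcp_pos: [638.1, 150.6, 72.6]
eef_rot: [180.0, -0.0, 98.6]
ft_force: [-1.8, 0.5, -1.4]
grip_width: 0.181
grip_force: 21.0
```

arm_command(
  plan=[
    [[0,0,0],[-0.5,-0.07,0],1],
    [[0,0,0],[-1,-0.14,0],1],
    [[0,0,0],[-1.5,-0.22,0],1],
    [[0,0,0],[-2,-0.29,0],1],
    [[0,0,0],[-2.5,-0.36,0],1],
    [[0,0,0],[-2.9,-0.42,0],1],
    [[0,0,0],[-2.9,-0.42,0],1],
    [[0,0,0],[-2.9,-0.42,0],1],
  ],
)

```text
time: 49.88
tcp_pos: [608.6, 145.9, 72.5]
eef_rot: [-180.0, 0.0, 98.6]
ft_force: [0.5, 0.7, -0.7]
grip_width: 0.18
grip_force: 21.2
```

arm_command(
  plan=[
    [[0,0,0],[-0.1,-0.01,0],1],
    [[0,0,0],[-0.2,-0.03,0],1],
    [[0,0,0],[-0.25,-0.04,0],1],
    [[0,0,0],[-0.25,-0.04,0],1],
  ],
)

```text
time: 50.22
tcp_pos: [608.3, 146.0, 72.7]
eef_rot: [179.8, -0.0, 98.6]
ft_force: [5.0, 2.7, -3.9]
grip_width: 0.181
grip_force: 21.0
```

At the stop (5 N and no further travel). I'll lower the handle, release and back away.

arm_command(
  plan=[
    [[0,0,0],[0.04,-0.31,-0.34],1],
    [[0,0,0],[0.08,-0.58,-0.7],1],
    [[0,0,0],[0.11,-0.82,-1.1],1],
    [[0,0,0],[0.14,-1.02,-1.51],1],
    [[0,0,0],[0.17,-1.18,-1.94],1],
    [[0,0,0],[0.19,-1.29,-2.39],1],
    [[0,0,0],[0.2,-1.36,-2.84],1],
    [[0,0,0],[0.2,-1.38,-3.3],1],
    [[0,0,0],[0.2,-1.38,-3.3],1],
    [[0,0,0],[0.2,-1.38,-3.3],1],
  ],
)

```text
time: 51.05
tcp_pos: [610.6, 130.3, 39.7]
eef_rot: [179.8, 0.1, 98.5]
ft_force: [7.1, -1.0, 0.5]
grip_width: 0.179
grip_force: 22.9
```

arm_command(
  plan=[
    [[0,0,0],[0,0,0],2],
    [[0,0,0],[0,0,0],3],
    [[0,0,0],[0,0,0],4],
    [[0,0,0],[0,0,0],4],
    [[0,0,0],[0,0,2],4],
    [[0,0,0],[0,0,5],4],
    [[0,0,0],[0,0,8],4],
    [[0,0,0],[-1,-3,10],4],
    [[0,0,0],[-4,-6,12],4],
    [[0,0,0],[-7,-9,13],4],
    [[0,0,0],[-10,-12,13],4],
    [[0,0,0],[-13,-14,13],4],
  ],
)

```text
time: 52.05
tcp_pos: [477.9, -8.6, 169.2]
eef_rot: [-179.9, 0.0, 98.6]
ft_force: [1.0, -1.0, 0.7]
grip_width: 0.47
grip_force: 0.0
```

arm_command(
  plan=[
    [[0,0,0],[-2,-3,0],4],
    [[0,0,0],[-4,-6,0],4],
    [[0,0,0],[-4,-6,0],4],
    [[0,0,0],[-4,-6,0],4],
  ],
)

```text
time: 52.38
tcp_pos: [437.4, -68.2, 168.6]
eef_rot: [-179.8, -0.1, 98.4]
ft_force: [0.5, -1.1, -0.5]
grip_width: 0.469
grip_force: 0.0
```

```bash
python3 - <<'E'
from h import *
im=save('top','t9'); o=bot.get_obs(); print(o['time'],o['tcp_pos'],o['ft_force'])
for l in('tray_pull','bolt_knob','check_center','spare_center'): print(l,pt('top',l))
s=save('scene','s9'); print(pt('scene','bolt_knob'),pt('scene','tray_pull'))
a=cv2.resize(im[210:270,150:210],(400,400),interpolation=cv2.INTER_CUBIC)
u,v=map(int,proj('scene',[585,134,60])); k=cv2.resize(s[v-30:v+30,u-30:u+30],(400,400),interpolation=cv2.INTER_CUBIC)
cv2.imwrite('pics/n10.png',np.hstack([a,k])[:,:,::-1])
E
```

```text
52.4333 [438.65581234 -67.38645183 168.75549752] [0.43247438 0.23447723 0.07657687]
tray_pull [(0.64, [541.0, 131.0, 70.0])]
bolt_knob [(0.74, [748.0, 241.0, -2.0]), (0.59, [608.0, 133.0, 47.0])]
check_center [(0.62, [484.0, -358.0, 15.0]), (0.53, [528.0, 209.0, 36.0])]
spare_center [(0.52, [522.0, -211.0, 11.0]), (0.28, [612.0, 132.0, 48.0])]
[] [(0.61, [541.0, 128.0, 68.0])]
```

View pics/n10.png

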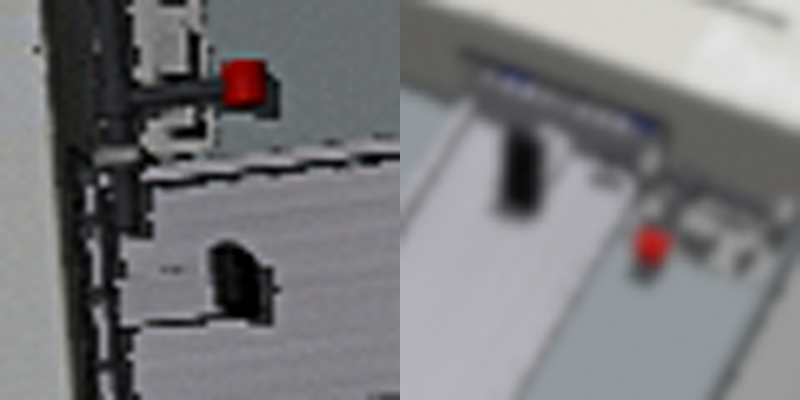

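The left crop shows the knob (243,84), which is full-image (186.5,222.6), back at its starting pixel with the handle level. The bolt tip (133,210) lies in front of the tray's plate. The tray is home, so I'm handing in.

```bash
python3 -c "
from station import bot; print(bot.job_done())"
```

```text
the job is handed in; nothing more can be done
None
```

The job is handed in at about 52 s; no verdict came back. The yellow and green dishes (the only colours present) are in their pockets, the check disc is on the warming plate, the tray is home and the bolt is shot with its handle down, all as seen in the last pictures.

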